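# Get the pill box from behind the things on the organizer tier

### The arm

A 6-joint arm with a two-finger parallel gripper is mounted at the origin on the work surface. World frame = base frame: x ahead of the robot, y to its left, z up, the work surface at z = 0. Lengths are in m, angles in rad, forces in N, time in s.
With the tool pointing down it reaches from about 0.35 to 0.775 m from the base axis. Payload 7.3 kg.
Tool frame: the origin (TCP) lies at the very end of the fingers, on their centre line; the grasp point (between the pads) lies 19 mm behind it (robot.pinch_z is the distance from the TCP to the grasp point, in m); z points along the fingers, y is the line along which they close (so a half turn about z gives the same grasp; the last joint's range is limited). The gripper opens to 92 mm and grips with 3 to 60 N. Pads are 19 mm wide; open, the fingers measure 130 mm over their backs; the gripper's body (75 mm by 190 mm) begins 47 mm behind the grasp point.
Start: joints at [-1.256, 0.342, 1.524, -0, 1.275, -0.146], TCP at [0.233, -0.47, 0.227] pointing down, gripper open.
Joint ranges: [-2.53, 2.53], [-0.77, 2.02], [0.04, 2.7], [-1, 4.14], [0.28, 2.66], [-3.11, 3.11]. Speed limits (rad/s): [2.57, 2.57, 3.14, 3.14, 3.14, 3.14].

### API

Orientations are given as [roll, pitch, yaw] about the fixed x, y, z axes, in that order (R = Rz(yaw) Ry(pitch) Rx(roll)).
In Python, from cell import robot gives the robot as it stands.
- The arm moves only by the tool move_arm, never from a script. Its argument "motion" is a list of rows, each a list of 6 numbers: the shift along the tool's x, y, z in units of 0.1 m (1.0 is 0.1 m), then the turn, a rotation vector about the tool's x, y, z in units of pi rad (1.0 is pi rad). In form: [[dx, dy, dz, rx, ry, rz], ...]. A call has 1 to 12 rows; each row is the pose to reach, as a shift and turn from the pose commanded when the call began, along the tool's axes at that moment, turning the shorter way round; what a row does not reach only later rows make up. A row lasts 1/8 s, in which the tool goes at most 62.5 mm and 10.7 degrees, less where a joint would pass 70% of its speed; a pose out of reach is approached as far as the arm can. A call with a number of a shift or a turn outside -1 to 1 is refused whole. A call with a gripper value outside its range is refused whole. "fingers" is the opening, from -1 (shut) to 1 (fully open), set as the call begins (left out, the last holds). The fingers move at their own pace and stop on an object; "newtons" is the grip in N (left out, the last holds). Time passes only in rows, so rows that repeat a pose let the fingers close. It gives the time, the measured TCP pose, the force, the opening and the grip force at its end, in the units of the state.
- robot.observe(): the state, without advancing time (a new reading comes with each control period).
- robot.read_camera(name): name is "scene" or "top" or "wrist"; returns a dict with "image" (480x640x3 uint8, red, green, blue), "range_z" (480x640 float32, m along the optical axis (not along the pixel's ray), 0 where there is no reading), "vfov" (degrees; the focal length in pixels is half the picture's height over the tangent of half this angle, whatever the lens; pixels are square), "cx", "cy" (the principal point, pixels), "extrinsics" (4x4, takes a point from camera to world coordinates); the wrist camera has in their place "hand_eye" (4x4, takes a point from camera to tool coordinates, whose origin is the TCP and whose axes are the flange's). Camera axes: x right, y up, looking along -z (the intrinsics and any distortion apply to the point x, -y, -z); pixel columns grow to the right and rows downward; lengths in m; the calibration is good to about 2 mm. A picture is of the moment at which its call begins: read the wrist's pose just before it.
- robot.hand_in(): hands the job in; it is judged then, once.
The state is a dict: "time": time; "qpos": joint angles; "qvel": joint speeds; "joint_efforts": joint torques, N m; "tool_pos": TCP position; "tool_rot": TCP orientation; "contact_force": force on the tool from outside, world axes, zero at the start; "torque": the same for the moment, N m; "opening": finger opening in m; "grip_force": force on a finger pad.
Only numpy, scipy, OpenCV 4.12 (cv2) and the standard library are available. Lean on these libraries where they do the work, as an engineer would, in place of code of your own. Each camera call takes 0.05 s, during which the arm holds its last target. There are 200 camera calls.

### The job

The round blue pill box stands at the back of the organizer's top tier, behind the clear beaker, the amber bottle and the thermometer tube in its stand: first move all three of these out of the way and stand them upright on the flat grey mat, then lay the pill box flat in the middle of the round steel dish. Only when it lies there, put the beaker, the bottle and the thermometer back, upright, each in exactly the place on the tier where it stood at the start. Do not tip over any of the three, and leave the tweezers and the flat metal tin where they lie.

Things in the scene. Friction and masses are not known exactly. Their poses are not given: they have to be found in the camera images.
- beaker: Clear acrylic beaker, open at the top, loose, 90 mm tall, 60 mm across at the rim and 58 mm at the foot, wall 3 mm, about 70 g. Origin: centre of its underside; z up along its axis. It stands on the tier in one of three places in a crescent round the front of the pill box; the gaps between the three things there are about 15 to 25 mm, so grip across the tier's depth (its x), high up, where the fingers stay above the low pill box.
- bottle: Amber glass bottle, loose, 96 mm tall: body 44 mm across up to 52 mm, sloping shoulder from 52 to 62 mm, white cylindrical cap 28 mm across from 62 to 96 mm (good to grip by the cap). About 90 g. Origin: centre of its underside; z up. Stands in another of the three places.
- thermometer: Glass thermometer tube upright in a grey round foot, one loose piece 115 mm tall: foot 46 mm across and 14 mm high, tube 18 mm across from 14 to 105 mm, steel cap 19 mm across on top. About 90 g, heavy at the foot. Origin: centre of the foot's underside; z up. Stands in the third of the three places. Grip by the tube.
- pillbox: Round blue pill box, loose, a closed disc 50 mm across and 28 mm high, about 50 g. Origin: centre of its underside; z up. It stands on the tier's floor at the back (towards the tier's +x), free on both sides along the tier's y for 25 mm wide fingers; its back is about 25 mm from the rear wall.
- organizer: Black plastic organizer of two stacked tiers, fixed, 170 mm deep (its x) by 250 mm wide (its y), 85 mm high in all. The lower tier is closed; the top tier is an open tray whose inner floor is 55 mm above the origin, with walls 5 mm thick that rise 30 mm above that floor. Origin: centre of the underside; x towards the back (away from the robot at yaw 0), z up.
- mat: Flat grey rubber mat, fixed on the bench to one side (left or right): 240 mm along its x, 120 mm along its y, 4 mm thick. Origin: centre of its underside, so its top is 4 mm above the origin. Room for three things in a row 75 mm apart along its x.
- dish: Round shallow stainless steel dish, fixed on the bench on the other side: 130 mm across at the rim, about 112 mm across inside at the floor, rim 12 mm high, inner floor 4 mm above the origin. Origin: centre of its underside.
- tweezers: Steel tweezers lying on the bench between robot and organizer, about 110 mm long, 8 mm high, loose. Origin: their middle, on the bench; x along their length. To be left alone.
- tin: Flat plain metal tin lying on the bench between robot and organizer, 47 mm by 72 mm by 24 mm high, loose. Origin: centre of its underside. To be left alone.
Not all that is in view belongs to the job. Leave any yellow look-alike of the bottle alone.

How it is judged:
By the outcome, as a careful person would: the job done as asked, in the order asked, and still so for the second after the job is handed in, with the robot touching nothing.
It also fails if it takes over 146 s, if anything falls off the work surface, if the arm or the gripper's body presses on something with over 40 N, if the wrist force passes 120 N, or if a joint passes its speed limit or range.

## Working session

There is one attempt and no reset: what is moved stays moved. The work goes in short steps, Python scripts to look and compute and a tool call to move; the robot and the scene stay as the last step left them, time stands still between calls to the robot, and variables do not carry over. Pictures are saved under pics/ and viewed, at most 14 in all, crops included, and the job is handed in when it is done.

Besides the shell and the picture viewer there is one more tool, called after "Call:" as name(argument=value, ...) on one line, values as JSON. move_arm: Moves the arm, as the interface text tells. Shifts and turns lie within -1 to 1; 1 stands for 0.1 m of shift or pi rad of turn. Its arguments: {"type":"object","properties":{"motion":{"type":"array"},"fingers":{"type":"number"},"newtons":{"type":"number"}},"required":["motion"]}

```bash
mkdir -p pics; ls
cat > h.py <<'E'
import numpy as np,cv2
from cell import robot
def cam(n):
    c=robot.read_camera(n); return c
def cloud(c,T=None):
    r=c["range_z"]; f=240/np.tan(np.radians(c["vfov"])/2)
    v,u=np.mgrid[0:480,0:640]
    P=np.stack([(u-c["cx"])/f*r,-(v-c["cy"])/f*r,-r,np.ones_like(r)],-1)
    T=c["extrinsics"] if T is None else T
    W=(P@np.asarray(T).T)[...,:3]; W[r==0]=np.nan
    return W
def save(c,n): cv2.imwrite("pics/"+n,c["image"][...,::-1])
E
python3 - <<'E'
from h import *
print(robot.observe())
for n in("scene","top"):
    c=cam(n); save(c,n+"0.png"); np.savez(n+"0.npz",W=cloud(c),im=c["image"]); print({k:v for k,v in c.items() if k not in("image","range_z")})
E
```

```text
pics
{'time': 0.0, 'qpos': array([-1.25599888e+00,  3.42745945e-01,  1.52501588e+00,  1.08911505e-05,
        1.27537570e+00, -1.45980560e-01]), 'qvel': array([-0.00032431, -0.0003189 ,  0.00065397, -0.00112771, -0.00080749,
        0.00111255]), 'joint_efforts': array([ 1.56500249e-03, -4.31242347e+01, -2.44214505e+01,  7.17912731e-02,
        5.60877775e-02, -1.41909672e-04]), 'tool_pos': array([ 0.23334581, -0.46984644,  0.2260333 ]), 'tool_rot': array([-3.14006573e+00, -2.35024078e-04,  4.60774644e-01]), 'contact_force': array([-0.23886954,  0.34923815,  0.4765792 ]), 'torque': array([ 0.04535331,  0.05385898, -0.02192608]), 'grip_force': 0.0, 'opening': 0.09172032861399801}
{'vfov': 49.33067964835561, 'cx': 312.7486778062034, 'cy': 239.54604290106536, 'extrinsics': array([[-0.7274329 , -0.43818402,  0.52804937,  1.08241942],
       [ 0.6861047 , -0.47578864,  0.55035035,  0.53399534],
       [ 0.01008517,  0.76264011,  0.64674443,  0.69312834],
       [ 0.        ,  0.        ,  0.        ,  1.        ]])}
{'vfov': 55.000011640568665, 'cx': 318.3102780021406, 'cy': 238.68101613197499, 'extrinsics': array([[ 0.00839255,  0.99549209, -0.09447257,  0.48859358],
       [-0.99996255,  0.00855476,  0.00131213,  0.00828783],
       [ 0.00211441,  0.09445802,  0.9955266 ,  0.84816815],
       [ 0.        ,  0.        ,  0.        ,  1.        ]])}
```

View pics/top0.png

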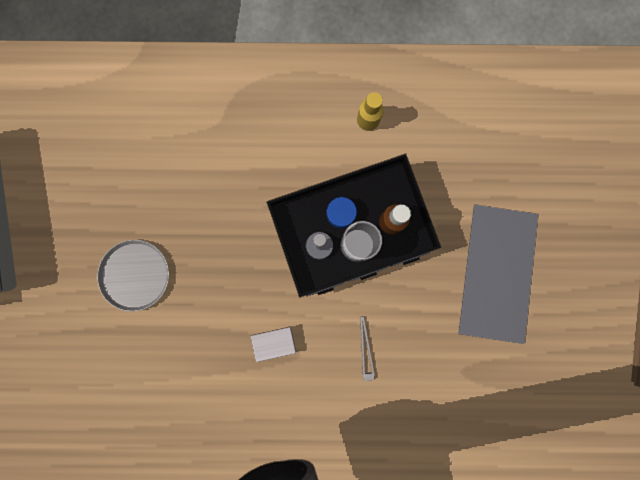

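View pics/scene0.png

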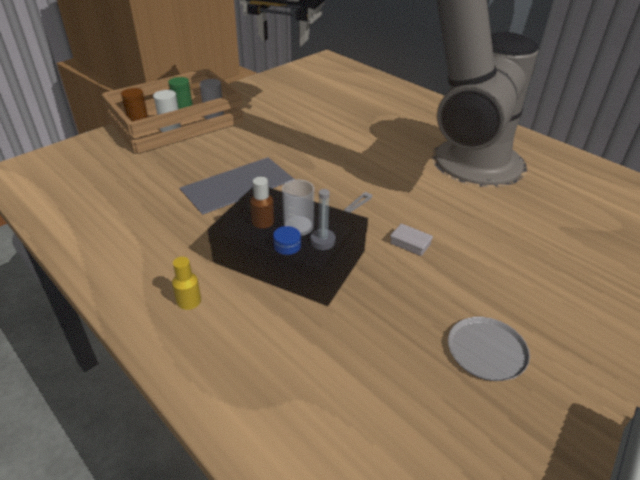

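The top view shows the thermometer at (320,243), beaker (361,241), bottle cap (400,214), pill box (341,212), mat (498,273) and dish (135,275). There are two bottle-like things: the amber one with a white cap at (400,214) on the tier is the one meant, and the yellow one at (371,110) on the bench is the look-alike.

Run:
```python
from h import *
d=np.load("top0.npz");W=d["W"];im=d["im"].astype(int)
def box(u0,u1,v0,v1):
    m=np.zeros((480,640),bool);m[v0:v1,u0:u1]=1;return m
Z=W[...,2];X=W[...,0];Y=W[...,1]
def rep(n,m):
    p=W[m&np.isfinite(Z)];r=cv2.minAreaRect(p[:,:2].astype(np.float32)*1000)
    (c,rad)=cv2.minEnclosingCircle(p[:,:2].astype(np.float32)*1000)
    print(n,len(p),"med",np.round(np.median(p,0),4),"rect",np.round(r[0],1),np.round(r[1],1),round(r[2],1),"circ",np.round(c,1),round(rad,1))
B=box(255,455,145,305)
rep("orgrim",B&(Z>.078)&(Z<.092)&(im.max(-1)<50))
rep("org all",B&(Z>.03)&(Z<.092))
rep("pill",B&(im[...,2]>im[...,0]+60)&(Z>.072)&(Z<.095))
rep("cap",box(380,420,195,240)&(im.min(-1)>130)&(Z>.14))
rep("beakertop",box(335,388,215,270)&(Z>.138))
rep("therm top",box(300,335,225,265)&(Z>.15))
rep("therm foot",box(300,340,225,265)&(Z>.063)&(Z<.08)&(im.min(-1)>70))
rep("mat",box(450,545,200,350)&(abs(im[...,0]-im[...,2])<25)&(im[...,0]>70)&(Z<.02))
rep("dish",box(90,180,230,320)&(Z>.007)&(Z<.03))
rep("tin",box(245,305,320,365)&(Z>.018))
c=im[190:300,262:445].astype(np.uint8)
cv2.imwrite("pics/crop.png",cv2.resize(c,None,fx=4,fy=4)[...,::-1])
```

```text
orgrim 1467 med [ 0.5837 -0.0587  0.0848] rect [585.9 -50.9] [168.7 249.1] 19.8 circ [585.6 -50.8] 148.9
org all 14096 med [ 0.5868 -0.0458  0.0559] rect [582.9 -52.2] [178.3 250.4] 19.8 circ [586.2 -50.6] 150.6
pill 684 med [ 0.6069 -0.0304  0.0831] rect [607.9 -30.8] [48.9 48.2] 47.1 circ [607.8 -31. ] 24.8
cap 265 med [ 0.5951 -0.1184  0.1508] rect [ 582.2 -105.6] [25.9 63.6] 45.1 circ [ 580.9 -106.8] 32.1
beakertop 266 med [ 0.5555 -0.0613  0.1447] rect [554.2 -60.1] [58.1 58.8] 64.2 circ [554.  -60.2] 29.9
therm top 129 med [0.5511 0.005  0.1701] rect [552.2   5.6] [18.7 16.3] 0.6 circ [552.2   5.8] 9.4
therm foot 320 med [0.5448 0.0126 0.0692] rect [551.7   6.6] [44.7 42.4] 14.7 circ [552.3   5.5] 22.8
mat 8602 med [ 0.5067 -0.3228  0.004 ] rect [ 508.8 -323.5] [121.8 240.2] 81.8 circ [ 508.6 -322.6] 132.5
dish 707 med [0.4994 0.3584 0.0099] rect [499.6 342.1] [126.4 129.5] 0.9 circ [500.  342.2] 65.4
tin 1117 med [0.3803 0.0853 0.0241] rect [380.1  85.6] [47.1 72.5] 12.9 circ [380.2  85.3] 41.7
```

View pics/crop.png

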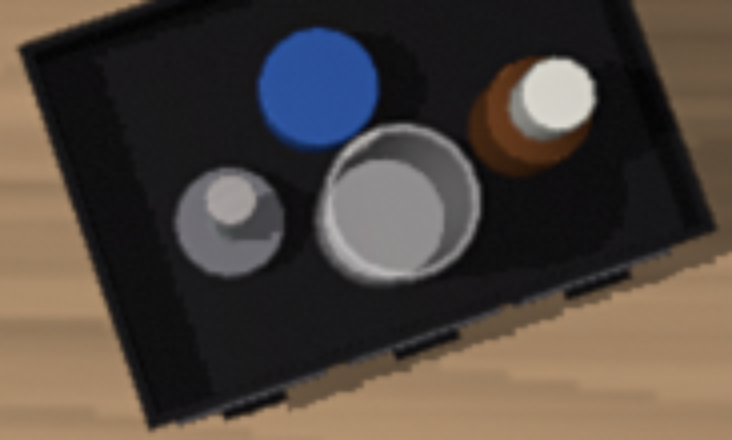

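The crop confirms it: amber bottle with white cap at the right, beaker in the middle, thermometer at the left, pill box behind. Next I'll write the planner and move above the tier.

```bash
cat > plan.py <<'E'
import sys,json,math
# usage: plan.py x y z yaw (mm,deg)  then waypoints "x,y,z,yaw,rows_per_call"
def plan(p,wps):
    p=list(p)
    for wp in wps:
        *t,n=wp; n=int(n); last=False
        while not last:
            s,c=math.sin(math.radians(p[3])),math.cos(math.radians(p[3]))
            d=[t[i]-p[i] for i in range(4)]
            L=[c*d[0]+s*d[1],s*d[0]-c*d[1],-d[2]]
            k=max(1,math.ceil(max(map(abs,L))/100-1e-6)); last=k==1
            r=[round(v/k/100,2) for v in L]; tz=round(-d[3]/k/180,3)
            rows=[[round(v*i/n,3) for v in r]+[0,0,round(tz*i/n,4)] for i in range(1,n+1)]
            print(json.dumps(rows).replace(" ","").replace("0.0,","0,"))
            p=[p[0]+100*(c*r[0]+s*r[1]),p[1]+100*(s*r[0]-c*r[1]),p[2]-100*r[2],p[3]-180*tz]
        print("  ->",[round(v,2) for v in p])
if __name__=="__main__":
    plan(map(float,sys.argv[1].split(",")),[list(map(float,a.split(","))) for a in sys.argv[2:]])
E
python3 plan.py 233.3,-469.8,226,26.4 545,-60,260,109.8,3
```

```text
[[0.307,-0.153,-0.023,0,0,-0.031],[0.613,-0.307,-0.047,0,0,-0.062],[0.92,-0.46,-0.07,0,0,-0.093]]
[[0.27,-0.047,-0.017,0,0,-0.0247],[0.54,-0.093,-0.033,0,0,-0.0493],[0.81,-0.14,-0.05,0,0,-0.074]]
[[0.273,0.02,-0.02,0,0,-0.0247],[0.547,0.04,-0.04,0,0,-0.0493],[0.82,0.06,-0.06,0,0,-0.074]]
[[0.263,0.08,-0.017,0,0,-0.0247],[0.527,0.16,-0.033,0,0,-0.0493],[0.79,0.24,-0.05,0,0,-0.074]]
[[0.237,0.14,-0.02,0,0,-0.0247],[0.473,0.28,-0.04,0,0,-0.0493],[0.71,0.42,-0.06,0,0,-0.074]]
[[0.2,0.19,-0.017,0,0,-0.0247],[0.4,0.38,-0.033,0,0,-0.0493],[0.6,0.57,-0.05,0,0,-0.074]]
  -> [545.08, -59.78, 260.0, 109.74]
```

Call:
move_arm(motion=[[0.307,-0.153,-0.023,0,0,-0.031],[0.613,-0.307,-0.047,0,0,-0.062],[0.92,-0.46,-0.07,0,0,-0.093]], fingers=1, newtons=15)

```text
time: 0.48
tool_pos: [0.2958, -0.3871, 0.2334]
tool_rot: [-3.141, -0.0, 0.756]
contact_force: [0.5, 0.1, -0.1]
opening: 0.0918
grip_force: 0.0
```

Call:
move_arm(motion=[[0.27,-0.047,-0.017,0,0,-0.0247],[0.54,-0.093,-0.033,0,0,-0.0493],[0.81,-0.14,-0.05,0,0,-0.074]])

```text
time: 0.85
tool_pos: [0.3453, -0.3216, 0.2385]
tool_rot: [-3.141, -0.0, 0.988]
contact_force: [-0.3, 0.0, 0.2]
opening: 0.0923
grip_force: 0.0
```

Call:
move_arm(motion=[[0.273,0.02,-0.02,0,0,-0.0247],[0.547,0.04,-0.04,0,0,-0.0493],[0.82,0.06,-0.06,0,0,-0.074]])

```text
time: 1.23
tool_pos: [0.3956, -0.2566, 0.2445]
tool_rot: [-3.141, -0.0, 1.22]
contact_force: [0.3, 0.4, -0.1]
opening: 0.0917
grip_force: 0.0
```

Call:
move_arm(motion=[[0.263,0.08,-0.017,0,0,-0.0247],[0.527,0.16,-0.033,0,0,-0.0493],[0.79,0.24,-0.05,0,0,-0.074]])

```text
time: 1.6
tool_pos: [0.4454, -0.1908, 0.2494]
tool_rot: [-3.141, -0.0, 1.453]
contact_force: [-0.0, -0.3, -0.9]
opening: 0.0917
grip_force: 0.0
```

Call:
move_arm(motion=[[0.237,0.14,-0.02,0,0,-0.0247],[0.473,0.28,-0.04,0,0,-0.0493],[0.71,0.42,-0.06,0,0,-0.074]])

```text
time: 1.98
tool_pos: [0.4956, -0.1254, 0.2554]
tool_rot: [-3.141, -0.0, 1.685]
contact_force: [-0.4, -0.2, -0.3]
opening: 0.092
grip_force: 0.0
```

Call:
move_arm(motion=[[0.2,0.19,-0.017,0,0,-0.0247],[0.4,0.38,-0.033,0,0,-0.0493],[0.6,0.57,-0.05,0,0,-0.074],[0.6,0.57,-0.05,0,0,-0.074],[0.6,0.57,-0.05,0,0,-0.074]])

```text
time: 2.6
tool_pos: [0.5447, -0.0606, 0.2603]
tool_rot: [-3.14, -0.0, 1.914]
contact_force: [0.0, -0.3, -0.9]
opening: 0.0916
grip_force: 0.0
```

Run:
```python
from h import *
from scipy.spatial.transform import Rotation as R
o=robot.observe(); print(o["time"],o["tool_pos"],o["tool_rot"],o["contact_force"])
c=cam("wrist"); save(c,"w1.png"); T=np.eye(4);T[:3,:3]=R.from_euler("xyz",o["tool_rot"]).as_matrix();T[:3,3]=o["tool_pos"]
W=cloud(c,T@c["hand_eye"]); np.savez("w1.npz",W=W,im=c["image"])
Z=W[...,2];im=c["image"].astype(int);XY=W[...,:2]
def rep(n,ctr,r,z0,z1,e=True):
    m=(np.hypot(XY[...,0]-ctr[0],XY[...,1]-ctr[1])<r)&(Z>z0)&(Z<z1)&e
    p=W[m]
    if len(p)<20: return print(n,len(p))
    q,rad=cv2.minEnclosingCircle((p[:,:2]*1000).astype(np.float32)); print(n,len(p),np.round(q,1),round(rad,1),"med",np.round(np.median(p,0),4))
rep("beaker",(.554,-.06),.04,.135,.16)
rep("cap",(.595,-.118),.025,.145,.16)
rep("therm",(.552,.0055),.02,.16,.18)
rep("pill",(.608,-.031),.03,.078,.09)
```

```text
2.6 [ 0.54474665 -0.06055255  0.26028174] [-3.14045437e+00 -1.81787630e-04  1.91446975e+00] [ 0.01726203 -0.30775698 -0.90383955]
beaker 1212 [554.2 -61.2] 30.0 med [ 0.5559 -0.0654  0.1448]
cap 655 [ 594.7 -119.4] 13.8 med [ 0.5931 -0.1163  0.1514]
therm 596 [552.1   4.5] 9.5 med [0.5516 0.0046 0.1704]
pill 2015 [607.8 -32.5] 25.0 med [ 0.6071 -0.0318  0.0834]
```

View pics/w1.png

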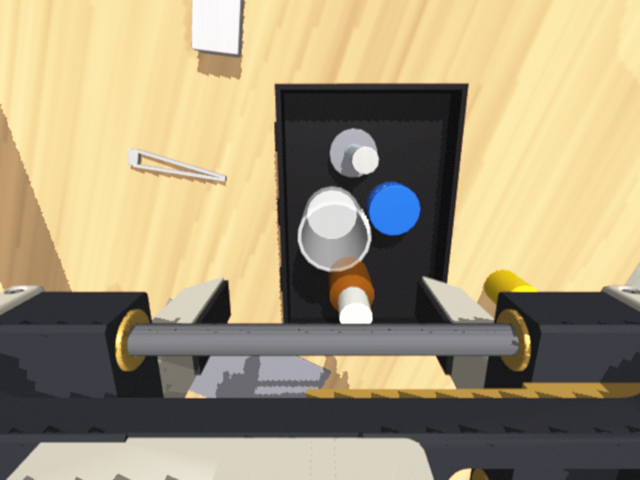

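The wrist view agrees with the top view to about 1 mm: beaker rim (335,235), cap (355,305), thermometer (365,160), pill box (394,208). Now I'll plan the beaker transfer.

```bash
python3 plan.py 545.08,-59.78,260,109.74 554,-60,107,109.8,4 554,-60,230,109.8,4 434.5,-312.5,230,171.8,4 434.5,-312.5,57,171.8,5
```

```text
[[-0.005,0.01,0.193,0,0,-0.0],[-0.01,0.02,0.385,0,0,-0.0],[-0.015,0.03,0.578,0,0,-0.0],[-0.02,0.04,0.77,0,0,-0.0]]
[[-0.003,0.01,0.19,0,0,-0.0],[-0.005,0.02,0.38,0,0,-0.0],[-0.007,0.03,0.57,0,0,-0.0],[-0.01,0.04,0.76,0,0,-0.0]]
  -> [553.62, -59.9, 107.0, 109.74]
[[-0,0,-0.152,0,0,-0.0],[-0,0,-0.305,0,0,-0.0],[-0,0,-0.458,0,0,-0.0],[-0,0,-0.61,0,0,-0.0]]
[[-0,0,-0.155,0,0,-0.0],[-0,0,-0.31,0,0,-0.0],[-0,0,-0.465,0,0,-0.0],[-0,0,-0.62,0,0,-0.0]]
  -> [553.62, -59.9, 230.0, 109.74]
[[-0.247,-0.247,-0,0,0,-0.043],[-0.495,-0.495,-0,0,0,-0.086],[-0.742,-0.742,-0,0,0,-0.129],[-0.99,-0.99,-0,0,0,-0.172]]
[[-0.043,-0.17,-0,0,0,-0.0215],[-0.085,-0.34,-0,0,0,-0.043],[-0.128,-0.51,-0,0,0,-0.0645],[-0.17,-0.68,-0,0,0,-0.086]]
[[0.005,-0.172,-0,0,0,-0.0217],[0.01,-0.345,-0,0,0,-0.0435],[0.015,-0.517,-0,0,0,-0.0653],[0.02,-0.69,-0,0,0,-0.087]]
  -> [434.27, -312.22, 230.0, 171.84]
[[-0,-0,0.172,0,0,0.0],[-0,-0,0.344,0,0,0.0],[-0,-0,0.516,0,0,0.0],[-0,-0,0.688,0,0,0.0],[-0,-0,0.86,0,0,0.0]]
[[-0,-0,0.174,0,0,0.0],[-0,-0,0.348,0,0,0.0],[-0,-0,0.522,0,0,0.0],[-0,-0,0.696,0,0,0.0],[-0,-0,0.87,0,0,0.0]]
  -> [434.27, -312.22, 57.0, 171.84]
```

Call:
move_arm(motion=[[-0.005,0.01,0.193,0,0,0],[-0.01,0.02,0.385,0,0,0],[-0.015,0.03,0.578,0,0,0],[-0.02,0.04,0.77,0,0,0]])

```text
time: 3.15
tool_pos: [0.5492, -0.0617, 0.1832]
tool_rot: [-3.141, 0.0, 1.913]
contact_force: [-0.6, -0.4, -0.1]
opening: 0.0916
grip_force: 0.0
```

Call:
move_arm(motion=[[-0.003,0.01,0.19,0,0,0],[-0.005,0.02,0.38,0,0,0],[-0.007,0.03,0.57,0,0,0],[-0.01,0.04,0.76,0,0,0],[-0.01,0.04,0.76,0,0,0],[-0.01,0.04,0.76,0,0,0]])

```text
time: 3.9
tool_pos: [0.554, -0.0609, 0.1085]
tool_rot: [3.141, 0.001, 1.914]
contact_force: [-0.7, -1.2, 0.7]
opening: 0.0918
grip_force: 0.0
```

Call:
move_arm(motion=[[0,0,0,0,0,0],[0,0,0,0,0,0],[0,0,0,0,0,0],[0,0,0,0,0,0],[0,0,0,0,0,0],[0,0,0,0,0,0],[0,0,0,0,0,0],[0,0,0,0,0,0]], fingers=-1, newtons=15)

```text
time: 4.9
tool_pos: [0.5539, -0.0604, 0.1078]
tool_rot: [3.141, 0.0, 1.915]
contact_force: [-0.4, 0.1, 2.3]
opening: 0.0594
grip_force: 15.0
```

Call:
move_arm(motion=[[0,0,-0.15,0,0,0],[0,0,-0.3,0,0,0],[0,0,-0.46,0,0,0],[0,0,-0.61,0,0,0]])

```text
time: 5.4
tool_pos: [0.554, -0.0604, 0.1703]
tool_rot: [3.141, 0.001, 1.915]
contact_force: [0.0, 0.6, -1.6]
opening: 0.0594
grip_force: 15.0
```

Call:
move_arm(motion=[[0,0,-0.155,0,0,0],[0,0,-0.31,0,0,0],[0,0,-0.465,0,0,0],[0,0,-0.62,0,0,0]])

```text
time: 5.9
tool_pos: [0.5538, -0.0603, 0.2317]
tool_rot: [-3.142, 0.0, 1.915]
contact_force: [0.6, -0.3, -1.1]
opening: 0.0591
grip_force: 15.0
```

Call:
move_arm(motion=[[-0.247,-0.247,0,0,0,-0.043],[-0.495,-0.495,0,0,0,-0.086],[-0.742,-0.742,0,0,0,-0.129],[-0.99,-0.99,0,0,0,-0.172]])

```text
time: 6.4
tool_pos: [0.4935, -0.1879, 0.2313]
tool_rot: [-3.142, 0.0, 2.46]
contact_force: [0.4, -0.1, -0.9]
opening: 0.0593
grip_force: 15.0
```

Call:
move_arm(motion=[[-0.043,-0.17,0,0,0,-0.0215],[-0.085,-0.34,0,0,0,-0.043],[-0.128,-0.51,0,0,0,-0.0645],[-0.17,-0.68,0,0,0,-0.086]])

```text
time: 6.9
tool_pos: [0.4639, -0.2509, 0.2312]
tool_rot: [-3.142, 0.0, 2.728]
contact_force: [-0.0, -0.4, -0.3]
opening: 0.0592
grip_force: 15.0
```

Call:
move_arm(motion=[[0.005,-0.172,0,0,0,-0.0217],[0.01,-0.345,0,0,0,-0.0435],[0.015,-0.517,0,0,0,-0.0653],[0.02,-0.69,0,0,0,-0.087]])

```text
time: 7.4
tool_pos: [0.4342, -0.3132, 0.2312]
tool_rot: [-3.142, 0.0, 3.001]
contact_force: [-0.5, 0.2, 0.1]
opening: 0.0591
grip_force: 15.0
```

Call:
move_arm(motion=[[0,0,0.172,0,0,0],[0,0,0.344,0,0,0],[0,0,0.516,0,0,0],[0,0,0.688,0,0,0],[0,0,0.86,0,0,0]])

```text
time: 8.02
tool_pos: [0.4345, -0.3128, 0.1447]
tool_rot: [-3.141, 0.0, 2.999]
contact_force: [0.5, -0.6, -0.7]
opening: 0.0591
grip_force: 15.0
```

Call:
move_arm(motion=[[0,0,0.25,0,0,0],[0,0,0.45,0,0,0],[0,0,0.62,0,0,0],[0,0,0.74,0,0,0],[0,0,0.82,0,0,0],[0,0,0.87,0,0,0],[0,0,0.87,0,0,0],[0,0,0.87,0,0,0]])

```text
time: 9.02
tool_pos: [0.4347, -0.3129, 0.0582]
tool_rot: [-3.141, 0.001, 2.999]
contact_force: [-0.1, -0.5, -0.2]
opening: 0.0593
grip_force: 15.0
```

Call:
move_arm(motion=[[0,0,0.01,0,0,0],[0,0,0.01,0,0,0]])

```text
time: 9.28
tool_pos: [0.4345, -0.3127, 0.0569]
tool_rot: [-3.141, 0.0, 2.999]
contact_force: [1.0, 0.4, -1.4]
opening: 0.0591
grip_force: 15.0
```

Call:
move_arm(motion=[[0,0,0,0,0,0],[0,0,0,0,0,0],[0,0,0,0,0,0],[0,0,0,0,0,0],[0,0,0,0,0,0],[0,0,0,0,0,0]], fingers=1)

```text
time: 10.02
tool_pos: [0.4344, -0.3127, 0.0567]
tool_rot: [-3.142, 0.0, 2.999]
contact_force: [-0.5, -0.4, -0.3]
opening: 0.0918
grip_force: 0.0
```

```bash
python3 plan.py 434.27,-312.22,56,171.84 434.27,-312.22,230,171.84,3 594.5,-119,230,109.8,4 594.5,-119,116,109.8,3 | tee /tmp/a;  echo; python3 plan.py  594.5,-119,116,109.8 594.5,-119,230,109.8,4 508.7,-323,230,171.8,4 508.7,-323,65,171.8,4
```

```text
[[0,0,-0.29,0,0,-0.0],[0,0,-0.58,0,0,-0.0],[0,0,-0.87,0,0,-0.0]]
[[0,0,-0.29,0,0,-0.0],[0,0,-0.58,0,0,-0.0],[0,0,-0.87,0,0,-0.0]]
  -> [434.27, -312.22, 230.0, 171.84]
[[-0.11,0.177,-0,0,0,0.0288],[-0.22,0.355,-0,0,0,0.0575],[-0.33,0.532,-0,0,0,0.0863],[-0.44,0.71,-0,0,0,0.115]]
[[-0.04,0.205,-0,0,0,0.0288],[-0.08,0.41,-0,0,0,0.0575],[-0.12,0.615,-0,0,0,0.0863],[-0.16,0.82,-0,0,0,0.115]]
[[0.037,0.207,-0,0,0,0.0288],[0.075,0.415,-0,0,0,0.0575],[0.112,0.622,-0,0,0,0.0863],[0.15,0.83,-0,0,0,0.115]]
  -> [594.93, -118.84, 230.0, 109.74]
[[-0,-0,0.19,0,0,-0.0],[-0,-0,0.38,0,0,-0.0],[-0,-0,0.57,0,0,-0.0]]
[[-0,-0,0.19,0,0,-0.0],[-0,-0,0.38,0,0,-0.0],[-0,-0,0.57,0,0,-0.0]]
  -> [594.93, -118.84, 116.0, 109.74]

[[0,0,-0.142,0,0,-0.0],[0,0,-0.285,0,0,-0.0],[0,0,-0.427,0,0,-0.0],[0,0,-0.57,0,0,-0.0]]
[[0,0,-0.142,0,0,-0.0],[0,0,-0.285,0,0,-0.0],[0,0,-0.427,0,0,-0.0],[0,0,-0.57,0,0,-0.0]]
  -> [594.5, -119.0, 230.0, 109.8]
[[-0.203,-0.188,-0,0,0,-0.043],[-0.405,-0.375,-0,0,0,-0.086],[-0.608,-0.562,-0,0,0,-0.129],[-0.81,-0.75,-0,0,0,-0.172]]
[[-0.04,-0.133,-0,0,0,-0.0215],[-0.08,-0.265,-0,0,0,-0.043],[-0.12,-0.398,-0,0,0,-0.0645],[-0.16,-0.53,-0,0,0,-0.086]]
[[-0.003,-0.14,-0,0,0,-0.0215],[-0.005,-0.28,-0,0,0,-0.043],[-0.007,-0.42,-0,0,0,-0.0645],[-0.01,-0.56,-0,0,0,-0.086]]
  -> [508.59, -323.44, 230.0, 171.72]
[[-0,0,0.205,0,0,-0.0],[-0,0,0.41,0,0,-0.0],[-0,0,0.615,0,0,-0.0],[-0,0,0.82,0,0,-0.0]]
[[-0,0,0.207,0,0,-0.0],[-0,0,0.415,0,0,-0.0],[-0,0,0.622,0,0,-0.0],[-0,0,0.83,0,0,-0.0]]
  -> [508.59, -323.44, 65.0, 171.72]
```

Call:
move_arm(motion=[[0,0,-0.29,0,0,0],[0,0,-0.58,0,0,0],[0,0,-0.87,0,0,0]])

```text
time: 10.4
tool_pos: [0.4343, -0.3126, 0.1446]
tool_rot: [3.142, -0.0, 2.999]
contact_force: [0.4, 0.1, -0.3]
opening: 0.0917
grip_force: 0.0
```

Call:
move_arm(motion=[[0,0,-0.29,0,0,0],[0,0,-0.58,0,0,0],[0,0,-0.87,0,0,0]])

```text
time: 10.78
tool_pos: [0.4343, -0.3125, 0.2317]
tool_rot: [-3.142, 0.0, 2.999]
contact_force: [0.5, -0.3, 0.3]
opening: 0.0919
grip_force: 0.0
```

Call:
move_arm(motion=[[-0.11,0.177,0,0,0,0.0288],[-0.22,0.355,0,0,0,0.0575],[-0.33,0.532,0,0,0,0.0863],[-0.44,0.71,0,0,0,0.115]])

```text
time: 11.28
tool_pos: [0.4884, -0.2481, 0.2307]
tool_rot: [-3.142, -0.0, 2.635]
contact_force: [-0.5, -0.3, -0.5]
opening: 0.0918
grip_force: 0.0
```

Call:
move_arm(motion=[[-0.04,0.205,0,0,0,0.0288],[-0.08,0.41,0,0,0,0.0575],[-0.12,0.615,0,0,0,0.0863],[-0.16,0.82,0,0,0,0.115]])

```text
time: 11.78
tool_pos: [0.542, -0.1839, 0.2306]
tool_rot: [-3.141, -0.0, 2.274]
contact_force: [0.2, -0.3, -0.7]
opening: 0.0918
grip_force: 0.0
```

Call:
move_arm(motion=[[0.037,0.207,0,0,0,0.0288],[0.075,0.415,0,0,0,0.0575],[0.112,0.622,0,0,0,0.0863],[0.15,0.83,0,0,0,0.115],[0.15,0.83,0,0,0,0.115]])

```text
time: 12.4
tool_pos: [0.5955, -0.1182, 0.2304]
tool_rot: [-3.141, -0.0, 1.918]
contact_force: [-0.6, -0.2, 0.2]
opening: 0.0917
grip_force: 0.0
```

Call:
move_arm(motion=[[0,0,0.19,0,0,0],[0,0,0.38,0,0,0],[0,0,0.57,0,0,0]])

```text
time: 12.78
tool_pos: [0.5945, -0.12, 0.1732]
tool_rot: [-3.141, 0.0, 1.917]
contact_force: [-1.2, -0.1, 0.1]
opening: 0.0914
grip_force: 0.0
```

Call:
move_arm(motion=[[0,0,0.19,0,0,0],[0,0,0.38,0,0,0],[0,0,0.57,0,0,0],[0,0,0.57,0,0,0],[0,0,0.57,0,0,0]])

```text
time: 13.4
tool_pos: [0.5953, -0.1198, 0.1175]
tool_rot: [3.141, 0.001, 1.916]
contact_force: [-0.5, 0.2, 0.6]
opening: 0.0917
grip_force: 0.0
```

Call:
move_arm(motion=[[0,0,0,0,0,0],[0,0,0,0,0,0],[0,0,0,0,0,0],[0,0,0,0,0,0],[0,0,0,0,0,0],[0,0,0,0,0,0],[0,0,0,0,0,0],[0,0,0,0,0,0],[0,0,0,0,0,0],[0,0,0,0,0,0]], fingers=-1)

```text
time: 14.65
tool_pos: [0.5951, -0.1193, 0.1167]
tool_rot: [-3.142, 0.0, 1.915]
contact_force: [0.4, 0.6, -0.4]
opening: 0.0277
grip_force: 15.0
```

Call:
move_arm(motion=[[0,0,-0.142,0,0,0],[0,0,-0.285,0,0,0],[0,0,-0.427,0,0,0],[0,0,-0.57,0,0,0]])

```text
time: 15.15
tool_pos: [0.5952, -0.1193, 0.1752]
tool_rot: [3.141, 0.001, 1.915]
contact_force: [0.3, 0.0, -1.4]
opening: 0.0275
grip_force: 15.0
```

Call:
move_arm(motion=[[0,0,-0.142,0,0,0],[0,0,-0.285,0,0,0],[0,0,-0.427,0,0,0],[0,0,-0.57,0,0,0]])

```text
time: 15.65
tool_pos: [0.595, -0.1193, 0.2316]
tool_rot: [-3.142, 0.0, 1.915]
contact_force: [0.8, -0.5, -1.9]
opening: 0.028
grip_force: 15.0
```

Call:
move_arm(motion=[[-0.203,-0.188,0,0,0,-0.043],[-0.405,-0.375,0,0,0,-0.086],[-0.608,-0.562,0,0,0,-0.129],[-0.81,-0.75,0,0,0,-0.172]])

```text
time: 16.15
tool_pos: [0.5515, -0.2216, 0.2312]
tool_rot: [-3.142, 0.0, 2.46]
contact_force: [-0.6, -1.0, -0.8]
opening: 0.0279
grip_force: 15.0
```

Call:
move_arm(motion=[[-0.04,-0.133,0,0,0,-0.0215],[-0.08,-0.265,0,0,0,-0.043],[-0.12,-0.398,0,0,0,-0.0645],[-0.16,-0.53,0,0,0,-0.086]])

```text
time: 16.65
tool_pos: [0.5305, -0.2725, 0.2312]
tool_rot: [-3.142, 0.0, 2.728]
contact_force: [0.4, -0.6, -0.5]
opening: 0.0277
grip_force: 15.0
```

Call:
move_arm(motion=[[-0.003,-0.14,0,0,0,-0.0215],[-0.005,-0.28,0,0,0,-0.043],[-0.007,-0.42,0,0,0,-0.0645],[-0.01,-0.56,0,0,0,-0.086],[-0.01,-0.56,0,0,0,-0.086]])

```text
time: 17.27
tool_pos: [0.5087, -0.3244, 0.231]
tool_rot: [-3.141, -0.0, 2.994]
contact_force: [-0.1, 0.1, -0.5]
opening: 0.028
grip_force: 15.0
```

Call:
move_arm(motion=[[0,0,0.205,0,0,0],[0,0,0.41,0,0,0],[0,0,0.615,0,0,0],[0,0,0.82,0,0,0]])

```text
time: 17.77
tool_pos: [0.5093, -0.323, 0.1484]
tool_rot: [3.141, 0.0, 2.995]
contact_force: [0.6, -0.6, -0.8]
opening: 0.0273
grip_force: 15.0
```

Call:
move_arm(motion=[[0,0,0.2,0,0,0],[0,0,0.4,0,0,0],[0,0,0.6,0,0,0],[0,0,0.72,0,0,0],[0,0,0.8,0,0,0],[0,0,0.83,0,0,0],[0,0,0.83,0,0,0],[0,0,0.83,0,0,0]])

```text
time: 18.77
tool_pos: [0.5092, -0.3239, 0.0663]
tool_rot: [-3.141, 0.001, 2.996]
contact_force: [0.3, -0.8, -1.0]
opening: 0.0278
grip_force: 15.0
```

Call:
move_arm(motion=[[0,0,0.005,0,0,0],[0,0,0.005,0,0,0],[0,0,0.005,0,0,0],[0,0,0.005,0,0,0],[0,0,0.005,0,0,0],[0,0,0.005,0,0,0],[0,0,0.005,0,0,0],[0,0,0.005,0,0,0]], fingers=1)

```text
time: 19.77
tool_pos: [0.509, -0.3237, 0.0653]
tool_rot: [-3.141, 0.0, 2.996]
contact_force: [-0.6, -0.7, -0.2]
opening: 0.0921
grip_force: 0.0
```

```bash
python3 plan.py 509,-323.3,64.5,171.66 509,-323.3,240,171.66,3 552,5,240,109.8,3 552,5,115,109.8,3 552,5,240,109.8,4 583,-334,240,171.8,3 583,-334,64,171.8,4
```

```text
[[0,0,-0.293,0,0,-0.0],[0,0,-0.587,0,0,-0.0],[0,0,-0.88,0,0,-0.0]]
[[0,0,-0.293,0,0,-0.0],[0,0,-0.587,0,0,-0.0],[0,0,-0.88,0,0,-0.0]]
  -> [509.0, -323.3, 240.5, 171.66]
[[0.003,0.277,0,0,0,0.0287],[0.007,0.553,0,0,0,0.0573],[0.01,0.83,0,0,0,0.086]]
[[0.077,0.263,0,0,0,0.0287],[0.153,0.527,0,0,0,0.0573],[0.23,0.79,0,0,0,0.086]]
[[0.147,0.233,0,0,0,0.0287],[0.293,0.467,0,0,0,0.0573],[0.44,0.7,0,0,0,0.086]]
[[0.203,0.187,0.003,0,0,0.0287],[0.407,0.373,0.007,0,0,0.0573],[0.61,0.56,0.01,0,0,0.086]]
  -> [551.77, 4.69, 239.5, 109.74]
[[0,0,0.207,0,0,-0.0],[0,0,0.413,0,0,-0.0],[0,0,0.62,0,0,-0.0]]
[[0,0,0.207,0,0,-0.0],[0,0,0.413,0,0,-0.0],[0,0,0.62,0,0,-0.0]]
  -> [551.77, 4.69, 115.5, 109.74]
[[0,0,-0.155,0,0,-0.0],[0,0,-0.31,0,0,-0.0],[0,0,-0.465,0,0,-0.0],[0,0,-0.62,0,0,-0.0]]
[[0,0,-0.155,0,0,-0.0],[0,0,-0.31,0,0,-0.0],[0,0,-0.465,0,0,-0.0],[0,0,-0.62,0,0,-0.0]]
  -> [551.77, 4.69, 239.5, 109.74]
[[-0.273,-0.07,-0,0,0,-0.0287],[-0.547,-0.14,-0,0,0,-0.0573],[-0.82,-0.21,-0,0,0,-0.086]]
[[-0.247,-0.143,-0,0,0,-0.0287],[-0.493,-0.287,-0,0,0,-0.0573],[-0.74,-0.43,-0,0,0,-0.086]]
[[-0.2,-0.2,-0,0,0,-0.0287],[-0.4,-0.4,-0,0,0,-0.0573],[-0.6,-0.6,-0,0,0,-0.086]]
[[-0.137,-0.25,-0.003,0,0,-0.029],[-0.273,-0.5,-0.007,0,0,-0.058],[-0.41,-0.75,-0.01,0,0,-0.087]]
  -> [582.89, -334.44, 240.5, 171.84]
[[-0,0,0.22,0,0,0.0],[-0,0,0.44,0,0,0.0],[-0,0,0.66,0,0,0.0],[-0,0,0.88,0,0,0.0]]
[[-0,0,0.223,0,0,0.0],[-0,0,0.445,0,0,0.0],[-0,0,0.667,0,0,0.0],[-0,0,0.89,0,0,0.0]]
  -> [582.89, -334.44, 63.5, 171.84]
```

Call:
move_arm(motion=[[0,0,-0.293,0,0,0],[0,0,-0.587,0,0,0],[0,0,-0.88,0,0,0]])

```text
time: 20.15
tool_pos: [0.5089, -0.3236, 0.1541]
tool_rot: [3.142, -0.0, 2.996]
contact_force: [-0.4, -0.1, -1.1]
opening: 0.0918
grip_force: 0.0
```

Call:
move_arm(motion=[[0,0,-0.293,0,0,0],[0,0,-0.587,0,0,0],[0,0,-0.88,0,0,0]])

```text
time: 20.52
tool_pos: [0.5089, -0.3235, 0.2422]
tool_rot: [-3.142, 0.0, 2.996]
contact_force: [1.2, -0.3, 0.1]
opening: 0.0917
grip_force: 0.0
```

Call:
move_arm(motion=[[0.003,0.277,0,0,0,0.0287],[0.007,0.553,0,0,0,0.0573],[0.01,0.83,0,0,0,0.086]])

```text
time: 20.9
tool_pos: [0.52, -0.2406, 0.2413]
tool_rot: [-3.142, 0.0, 2.723]
contact_force: [-0.2, -0.0, 0.5]
opening: 0.092
grip_force: 0.0
```

Call:
move_arm(motion=[[0.077,0.263,0,0,0,0.0287],[0.153,0.527,0,0,0,0.0573],[0.23,0.79,0,0,0,0.086]])

```text
time: 21.28
tool_pos: [0.5309, -0.1589, 0.2413]
tool_rot: [-3.142, 0.0, 2.453]
contact_force: [0.3, 0.9, 0.1]
opening: 0.0915
grip_force: 0.0
```

Call:
move_arm(motion=[[0.147,0.233,0,0,0,0.0287],[0.293,0.467,0,0,0,0.0573],[0.44,0.7,0,0,0,0.086]])

```text
time: 21.65
tool_pos: [0.5411, -0.0769, 0.2413]
tool_rot: [3.142, 0.0, 2.183]
contact_force: [-0.0, -1.1, 1.7]
opening: 0.092
grip_force: 0.0
```

Call:
move_arm(motion=[[0.203,0.187,0.003,0,0,0.0287],[0.407,0.373,0.007,0,0,0.0573],[0.61,0.56,0.01,0,0,0.086],[0.61,0.56,0.01,0,0,0.086]])

```text
time: 22.15
tool_pos: [0.5517, 0.0059, 0.2402]
tool_rot: [3.142, -0.0, 1.918]
contact_force: [-0.6, -0.9, -0.4]
opening: 0.0917
grip_force: 0.0
```

Call:
move_arm(motion=[[0,0,0.207,0,0,0],[0,0,0.413,0,0,0],[0,0,0.62,0,0,0]])

```text
time: 22.52
tool_pos: [0.5516, 0.0033, 0.1777]
tool_rot: [-3.142, 0.001, 1.916]
contact_force: [0.3, 0.0, 0.1]
opening: 0.0918
grip_force: 0.0
```

Call:
move_arm(motion=[[0,0,0.207,0,0,0],[0,0,0.413,0,0,0],[0,0,0.62,0,0,0],[0,0,0.62,0,0,0],[0,0,0.62,0,0,0]])

```text
time: 23.15
tool_pos: [0.5522, 0.0038, 0.117]
tool_rot: [3.141, 0.001, 1.915]
contact_force: [0.3, -0.4, 0.2]
opening: 0.092
grip_force: 0.0
```

Call:
move_arm(motion=[[0,0,0,0,0,0],[0,0,0,0,0,0],[0,0,0,0,0,0],[0,0,0,0,0,0],[0,0,0,0,0,0],[0,0,0,0,0,0],[0,0,0,0,0,0],[0,0,0,0,0,0],[0,0,0,0,0,0],[0,0,0,0,0,0]], fingers=-1)

```text
time: 24.4
tool_pos: [0.5516, 0.0043, 0.1161]
tool_rot: [-3.141, -0.0, 1.915]
contact_force: [-0.1, 0.2, -0.3]
opening: 0.0178
grip_force: 15.0
```

Call:
move_arm(motion=[[0,0,-0.155,0,0,0],[0,0,-0.31,0,0,0],[0,0,-0.465,0,0,0],[0,0,-0.62,0,0,0]])

```text
time: 24.9
tool_pos: [0.5519, 0.0043, 0.1798]
tool_rot: [3.141, 0.001, 1.915]
contact_force: [0.3, -0.7, -0.1]
opening: 0.0176
grip_force: 15.0
```

Call:
move_arm(motion=[[0,0,-0.155,0,0,0],[0,0,-0.31,0,0,0],[0,0,-0.465,0,0,0],[0,0,-0.62,0,0,0]])

```text
time: 25.4
tool_pos: [0.5517, 0.0044, 0.2412]
tool_rot: [-3.142, 0.0, 1.915]
contact_force: [0.1, 0.7, -0.5]
opening: 0.0178
grip_force: 15.0
```

Call:
move_arm(motion=[[-0.273,-0.07,0,0,0,-0.0287],[-0.547,-0.14,0,0,0,-0.0573],[-0.82,-0.21,0,0,0,-0.086]])

```text
time: 25.78
tool_pos: [0.5597, -0.0807, 0.2408]
tool_rot: [3.142, 0.0, 2.189]
contact_force: [-0.0, -0.1, -1.0]
opening: 0.0179
grip_force: 15.0
```

Call:
move_arm(motion=[[-0.247,-0.143,0,0,0,-0.0287],[-0.493,-0.287,0,0,0,-0.0573],[-0.74,-0.43,0,0,0,-0.086]])

```text
time: 26.15
tool_pos: [0.5672, -0.1661, 0.2407]
tool_rot: [-3.142, -0.0, 2.459]
contact_force: [0.4, -0.3, -0.3]
opening: 0.0179
grip_force: 15.0
```

Call:
move_arm(motion=[[-0.2,-0.2,0,0,0,-0.0287],[-0.4,-0.4,0,0,0,-0.0573],[-0.6,-0.6,0,0,0,-0.086]])

```text
time: 26.52
tool_pos: [0.5756, -0.2505, 0.2407]
tool_rot: [-3.142, -0.0, 2.729]
contact_force: [1.0, -0.3, 0.9]
opening: 0.018
grip_force: 15.0
```

Call:
move_arm(motion=[[-0.137,-0.25,-0.003,0,0,-0.029],[-0.273,-0.5,-0.007,0,0,-0.058],[-0.41,-0.75,-0.01,0,0,-0.087],[-0.41,-0.75,-0.01,0,0,-0.087]])

```text
time: 27.02
tool_pos: [0.5824, -0.3367, 0.2409]
tool_rot: [-3.141, -0.001, 2.997]
contact_force: [-0.4, 0.0, -1.1]
opening: 0.0178
grip_force: 15.0
```

Call:
move_arm(motion=[[0,0,0.22,0,0,0],[0,0,0.44,0,0,0],[0,0,0.66,0,0,0],[0,0,0.88,0,0,0]])

```text
time: 27.52
tool_pos: [0.583, -0.3336, 0.153]
tool_rot: [3.141, -0.0, 2.999]
contact_force: [0.3, 0.1, -1.3]
opening: 0.0177
grip_force: 15.0
```

Call:
move_arm(motion=[[0,0,0.22,0,0,0],[0,0,0.44,0,0,0],[0,0,0.64,0,0,0],[0,0,0.77,0,0,0],[0,0,0.85,0,0,0],[0,0,0.88,0,0,0],[0,0,0.88,0,0,0],[0,0,0.88,0,0,0]])

```text
time: 28.52
tool_pos: [0.5831, -0.335, 0.0659]
tool_rot: [-3.141, 0.001, 2.999]
contact_force: [-0.5, -0.7, -0.6]
opening: 0.0178
grip_force: 15.0
```

```bash
python3 plan.py 582.89,-334.44,64.5,171.84 582.89,-334.44,240,171.84,3 600,-32,240,199.8,3 607.8,-31.8,60,199.8,4;echo; python3 plan.py 607.8,-31.8,60,199.8 607.8,-31.8,150,199.8,4  500,342.2,150,199.8,3 500,342.2,9,199.8,4
```

```text
[[0,0,-0.293,0,0,-0.0],[0,0,-0.587,0,0,-0.0],[0,0,-0.88,0,0,-0.0]]
[[0,0,-0.293,0,0,-0.0],[0,0,-0.587,0,0,-0.0],[0,0,-0.88,0,0,-0.0]]
  -> [582.89, -334.44, 240.5, 171.84]
[[0.02,0.25,0,0,0,-0.013],[0.04,0.5,0,0,0,-0.026],[0.06,0.75,0,0,0,-0.039]]
[[-0.01,0.253,0,0,0,-0.013],[-0.02,0.507,0,0,0,-0.026],[-0.03,0.76,0,0,0,-0.039]]
[[-0.04,0.25,0,0,0,-0.013],[-0.08,0.5,0,0,0,-0.026],[-0.12,0.75,0,0,0,-0.039]]
[[-0.067,0.243,0.003,0,0,-0.0127],[-0.133,0.487,0.007,0,0,-0.0253],[-0.2,0.73,0.01,0,0,-0.038]]
  -> [599.56, -31.97, 239.5, 199.74]
[[-0.01,-0.003,0.225,0,0,-0.0],[-0.02,-0.005,0.45,0,0,-0.0],[-0.03,-0.007,0.675,0,0,-0.0],[-0.04,-0.01,0.9,0,0,-0.0]]
[[-0.01,-0.005,0.225,0,0,-0.0],[-0.02,-0.01,0.45,0,0,-0.0],[-0.03,-0.015,0.675,0,0,-0.0],[-0.04,-0.02,0.9,0,0,-0.0]]
  -> [608.1, -32.09, 59.5, 199.74]

[[-0,0,-0.225,0,0,-0.0],[-0,0,-0.45,0,0,-0.0],[-0,0,-0.675,0,0,-0.0],[-0,0,-0.9,0,0,-0.0]]
  -> [607.8, -31.8, 150.0, 199.8]
[[-0.02,0.323,-0,0,0,-0.0],[-0.04,0.647,-0,0,0,-0.0],[-0.06,0.97,-0,0,0,-0.0]]
[[-0.02,0.323,-0,0,0,-0.0],[-0.04,0.647,-0,0,0,-0.0],[-0.06,0.97,-0,0,0,-0.0]]
[[-0.023,0.323,-0,0,0,-0.0],[-0.047,0.647,-0,0,0,-0.0],[-0.07,0.97,-0,0,0,-0.0]]
[[-0.02,0.323,-0,0,0,-0.0],[-0.04,0.647,-0,0,0,-0.0],[-0.06,0.97,-0,0,0,-0.0]]
  -> [499.89, 341.73, 150.0, 199.8]
[[-0,0,0.175,0,0,-0.0],[-0,0,0.35,0,0,-0.0],[-0,0,0.525,0,0,-0.0],[-0,0,0.7,0,0,-0.0]]
[[-0,0,0.177,0,0,-0.0],[-0,0,0.355,0,0,-0.0],[-0,0,0.532,0,0,-0.0],[-0,0,0.71,0,0,-0.0]]
  -> [499.89, 341.73, 9.0, 199.8]
```

Call:
move_arm(motion=[[0,0,0.005,0,0,0],[0,0,0.005,0,0,0],[0,0,0.005,0,0,0],[0,0,0.005,0,0,0],[0,0,0.005,0,0,0],[0,0,0.005,0,0,0],[0,0,0.005,0,0,0],[0,0,0.005,0,0,0]], fingers=1)

```text
time: 29.52
tool_pos: [0.5829, -0.3348, 0.0647]
tool_rot: [-3.141, 0.0, 2.999]
contact_force: [0.6, -0.0, 1.5]
opening: 0.0905
grip_force: 0.0
```

Call:
move_arm(motion=[[0,0,-0.293,0,0,0],[0,0,-0.587,0,0,0],[0,0,-0.88,0,0,0]])

```text
time: 29.9
tool_pos: [0.5828, -0.3347, 0.1536]
tool_rot: [3.142, -0.0, 2.999]
contact_force: [0.4, -0.4, 0.9]
opening: 0.092
grip_force: 0.0
```

Call:
move_arm(motion=[[0,0,-0.293,0,0,0],[0,0,-0.587,0,0,0],[0,0,-0.88,0,0,0]])

```text
time: 30.28
tool_pos: [0.5828, -0.3347, 0.2418]
tool_rot: [-3.141, 0.0, 2.999]
contact_force: [0.1, -0.6, -0.3]
opening: 0.0919
grip_force: 0.0
```

Call:
move_arm(motion=[[0.02,0.25,0,0,0,-0.013],[0.04,0.5,0,0,0,-0.026],[0.06,0.75,0,0,0,-0.039]])

```text
time: 30.65
tool_pos: [0.5874, -0.258, 0.2402]
tool_rot: [3.141, -0.001, 3.124]
contact_force: [0.2, 0.8, -0.2]
opening: 0.0918
grip_force: 0.0
```

Call:
move_arm(motion=[[-0.01,0.253,0,0,0,-0.013],[-0.02,0.507,0,0,0,-0.026],[-0.03,0.76,0,0,0,-0.039]])

```text
time: 31.02
tool_pos: [0.5921, -0.1818, 0.2406]
tool_rot: [3.142, -0.0, -3.036]
contact_force: [-0.6, -0.2, -0.5]
opening: 0.0916
grip_force: 0.0
```

Call:
move_arm(motion=[[-0.04,0.25,0,0,0,-0.013],[-0.08,0.5,0,0,0,-0.026],[-0.12,0.75,0,0,0,-0.039]])

```text
time: 31.4
tool_pos: [0.5963, -0.106, 0.2407]
tool_rot: [-3.142, -0.0, -2.913]
contact_force: [1.2, -0.5, 0.4]
opening: 0.0919
grip_force: 0.0
```

Call:
move_arm(motion=[[-0.067,0.243,0.003,0,0,-0.0127],[-0.133,0.487,0.007,0,0,-0.0253],[-0.2,0.73,0.01,0,0,-0.038],[-0.2,0.73,0.01,0,0,-0.038],[-0.2,0.73,0.01,0,0,-0.038]])

```text
time: 32.02
tool_pos: [0.5995, -0.0322, 0.2397]
tool_rot: [-3.141, -0.0, -2.797]
contact_force: [-0.0, -0.1, 0.2]
opening: 0.0917
grip_force: 0.0
```

Run:
```python
from h import *
from scipy.spatial.transform import Rotation as R
o=robot.observe(); print(o["time"],o["tool_pos"],o["tool_rot"])
c=cam("wrist"); T=np.eye(4);T[:3,:3]=R.from_euler("xyz",o["tool_rot"]).as_matrix();T[:3,3]=o["tool_pos"]
W=cloud(c,T@c["hand_eye"]);t=cam("top");Wt=cloud(t);a=c["image"][::1,::1]
cv2.imwrite("pics/w2.png",np.hstack([cv2.resize(x["image"],(400,300)) for x in(c,t)])[...,::-1])
def rep(W,n,ctr,r,z0,z1):
    p=W[(np.hypot(W[...,0]-ctr[0],W[...,1]-ctr[1])<r)&(W[...,2]>z0)&(W[...,2]<z1)]
    if len(p)<20: return print(n,len(p))
    q,rad=cv2.minEnclosingCircle((p[:,:2]*1000).astype(np.float32)); print(n,len(p),np.round(q,1),round(rad,1))
rep(W,"pill w",(.608,-.031),.03,.078,.09)
rep(Wt,"pill t",(.608,-.031),.03,.078,.09)
rep(Wt,"beaker",(.4345,-.3125),.04,.085,.105)
rep(Wt,"bottle",(.509,-.3235),.03,.09,.11)
rep(Wt,"therm",(.583,-.3345),.03,.11,.13)
```

```text
32.025 [ 0.5994526  -0.03223926  0.23974662] [-3.14105704e+00 -1.23073276e-04 -2.79659715e+00]
pill w 2177 [608.1 -32.3] 25.1
pill t 202 [607.7 -31.1] 24.8
beaker 345 [ 433.9 -311.9] 30.7
bottle 264 [ 509.4 -323.8] 14.4
therm 132 [ 582.3 -333.9] 9.5
```

View pics/w2.png

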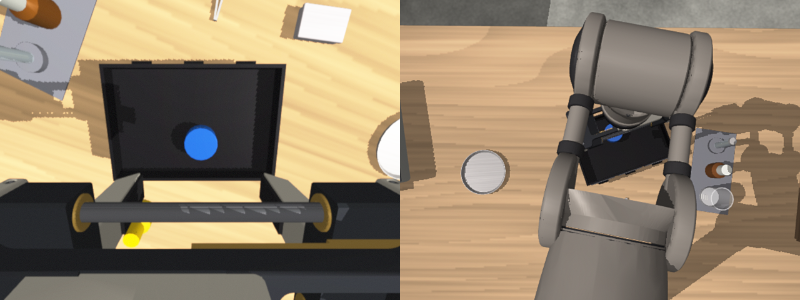

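All three stand upright on the mat (right half, about x=715, y=145/170/200). The pill box is alone on the tier at (200,143) in the left half. I'll pick it up.

Call:
move_arm(motion=[[-0.01,-0.003,0.225,0,0,0],[-0.02,-0.005,0.45,0,0,0],[-0.03,-0.007,0.675,0,0,0],[-0.04,-0.01,0.9,0,0,0]])

```text
time: 32.62
tool_pos: [0.6036, -0.0328, 0.149]
tool_rot: [-3.141, -0.0, -2.798]
contact_force: [0.9, 0.3, -0.3]
opening: 0.0916
grip_force: 0.0
```

Call:
move_arm(motion=[[-0.01,-0.005,0.225,0,0,0],[-0.02,-0.01,0.45,0,0,0],[-0.03,-0.015,0.65,0,0,0],[-0.04,-0.02,0.8,0,0,0],[-0.04,-0.02,0.89,0,0,0],[-0.04,-0.02,0.89,0,0,0],[-0.04,-0.02,0.89,0,0,0]])

```text
time: 33.5
tool_pos: [0.6085, -0.0326, 0.0614]
tool_rot: [-3.141, 0.001, -2.797]
contact_force: [0.1, -0.8, 0.1]
opening: 0.0919
grip_force: 0.0
```

Call:
move_arm(motion=[[0,0,0,0,0,0],[0,0,0,0,0,0],[0,0,0,0,0,0],[0,0,0,0,0,0],[0,0,0,0,0,0],[0,0,0,0,0,0],[0,0,0,0,0,0],[0,0,0,0,0,0],[0,0,0,0,0,0]], fingers=-1)

```text
time: 34.62
tool_pos: [0.608, -0.0324, 0.0607]
tool_rot: [-3.142, -0.0, -2.797]
contact_force: [-0.2, 1.1, 0.3]
opening: 0.0494
grip_force: 15.0
```

Call:
move_arm(motion=[[0,0,-0.225,0,0,0],[0,0,-0.45,0,0,0],[0,0,-0.675,0,0,0],[0,0,-0.9,0,0,0]])

```text
time: 35.12
tool_pos: [0.608, -0.0325, 0.1513]
tool_rot: [-3.141, -0.0, -2.797]
contact_force: [0.2, -0.4, -0.8]
opening: 0.0494
grip_force: 15.0
```

Call:
move_arm(motion=[[-0.02,0.323,0,0,0,0],[-0.04,0.647,0,0,0,0],[-0.06,0.97,0,0,0,0]])

```text
time: 35.5
tool_pos: [0.5806, 0.0616, 0.1506]
tool_rot: [-3.141, -0.0, -2.797]
contact_force: [-0.3, 0.5, -1.2]
opening: 0.0495
grip_force: 15.0
```

Call:
move_arm(motion=[[-0.02,0.323,0,0,0,0],[-0.04,0.647,0,0,0,0],[-0.06,0.97,0,0,0,0]])

```text
time: 35.88
tool_pos: [0.5535, 0.1551, 0.1506]
tool_rot: [-3.141, -0.0, -2.797]
contact_force: [-0.3, 0.6, -0.5]
opening: 0.0494
grip_force: 15.0
```

Call:
move_arm(motion=[[-0.02,0.323,0,0,0,0],[-0.05,0.647,0,0,0,0],[-0.07,0.97,0,0,0,0]])

```text
time: 36.25
tool_pos: [0.5273, 0.2488, 0.1506]
tool_rot: [-3.141, -0.0, -2.797]
contact_force: [0.3, 0.3, -1.0]
opening: 0.0499
grip_force: 15.0
```

Call:
move_arm(motion=[[-0.02,0.323,0,0,0,0],[-0.04,0.647,0,0,0,0],[-0.06,0.97,0,0,0,0],[-0.06,0.97,0,0,0,0],[-0.06,0.97,0,0,0,0]])

```text
time: 36.88
tool_pos: [0.5006, 0.3408, 0.1505]
tool_rot: [-3.141, -0.0, -2.797]
contact_force: [0.3, -0.7, 0.1]
opening: 0.0494
grip_force: 15.0
```

Call:
move_arm(motion=[[0,0.015,0.175,0,0,0],[0,0.015,0.35,0,0,0],[0,0.015,0.525,0,0,0],[0,0.015,0.7,0,0,0]])

```text
time: 37.38
tool_pos: [0.5006, 0.3415, 0.0801]
tool_rot: [-3.141, 0.0, -2.798]
contact_force: [-0.4, -0.1, -0.6]
opening: 0.0497
grip_force: 15.0
```

Call:
move_arm(motion=[[0,0,0.175,0,0,0],[0,0,0.35,0,0,0],[0,0,0.5,0,0,0],[0,0,0.6,0,0,0],[0,0,0.67,0,0,0],[0,0,0.705,0,0,0],[0,0,0.705,0,0,0],[0,0,0.705,0,0,0]])

```text
time: 38.38
tool_pos: [0.5003, 0.3428, 0.0106]
tool_rot: [3.142, 0.001, -2.797]
contact_force: [-0.6, 0.2, -0.5]
opening: 0.0499
grip_force: 15.0
```

Call:
move_arm(motion=[[0,0,0,0,0,0],[0,0,0,0,0,0],[0,0,0,0,0,0],[0,0,0,0,0,0]], fingers=0.35)

```text
time: 38.88
tool_pos: [0.5001, 0.3426, 0.0102]
tool_rot: [-3.142, 0.0, -2.797]
contact_force: [0.4, -0.0, -0.4]
opening: 0.0621
grip_force: 0.0
```

Call:
move_arm(motion=[[0,0,-0.2,0,0,0],[0,0,-0.45,0,0,0],[0,0,-0.7,0,0,0],[0,0,-0.95,0,0,0]])

```text
time: 39.38
tool_pos: [0.5, 0.3426, 0.106]
tool_rot: [-3.141, -0.0, -2.797]
contact_force: [1.0, -0.1, -0.5]
opening: 0.0618
grip_force: 0.0
```

Call:
move_arm(motion=[[0,0,-0.3,0,0,0],[0,0,-0.6,0,0,0],[0,0,-0.95,0,0,0],[0,0,-0.95,0,0,0]], fingers=1)

```text
time: 39.88
tool_pos: [0.5013, 0.3434, 0.2034]
tool_rot: [3.141, 0.006, -2.797]
contact_force: [-0.1, 0.3, -0.1]
opening: 0.0917
grip_force: 0.0
```

```bash
python3 - <<'E'
from h import *
from scipy.spatial.transform import Rotation as R
o=robot.observe(); print(o["time"],o["tool_pos"],o["tool_rot"])
c=cam("wrist"); T=np.eye(4);T[:3,:3]=R.from_euler("xyz",o["tool_rot"]).as_matrix();T[:3,3]=o["tool_pos"]
W=cloud(c,T@c["hand_eye"]);save(c,"w3.png")
def rep(W,n,ctr,r,z0,z1):
    p=W[(np.hypot(W[...,0]-ctr[0],W[...,1]-ctr[1])<r)&(W[...,2]>z0)&(W[...,2]<z1)]
    if len(p)<20: return print(n,len(p))
    q,rad=cv2.minEnclosingCircle((p[:,:2]*1000).astype(np.float32)); print(n,len(p),np.round(q,1),round(rad,1),p[:,2].min(),p[:,2].max())
rep(W,"pill",(.5,.342),.035,.027,.04)
rep(W,"dish",(.5,.342),.075,.008,.04)
E
python3 plan.py $(python3 -c "
import math;s,c=math.sin(math.radians(199.8)),math.cos(math.radians(199.8))
print('%.2f,%.2f,199.5,199.74'%(499.9+.25+1.5*s,341.73-.2-1.5*c))") 509,-323.3,200,171.66,2
```

```text
39.875 [0.50131976 0.34335277 0.2033552 ] [ 3.14086275  0.00614886 -2.79696875]
pill 2046 [500.8 341.6] 24.9 0.027478722835145353 0.034554484238318806
dish 3985 [500.1 341.1] 64.7 0.008005168147275088 0.034554484238318806
[[0.155,-0.45,-0,0,0,0.011],[0.31,-0.9,-0,0,0,0.022]]
[[0.125,-0.46,-0,0,0,0.011],[0.25,-0.92,-0,0,0,0.022]]
[[0.09,-0.465,-0,0,0,0.011],[0.18,-0.93,-0,0,0,0.022]]
[[0.06,-0.475,-0,0,0,0.011],[0.12,-0.95,-0,0,0,0.022]]
[[0.025,-0.475,-0,0,0,0.0115],[0.05,-0.95,-0,0,0,0.023]]
[[-0.01,-0.475,-0,0,0,0.011],[-0.02,-0.95,-0,0,0,0.022]]
[[-0.045,-0.475,-0.005,0,0,0.0115],[-0.09,-0.95,-0.01,0,0,0.023]]
  -> [509.45, -323.57, 200.5, 171.66]
```

View pics/w3.png

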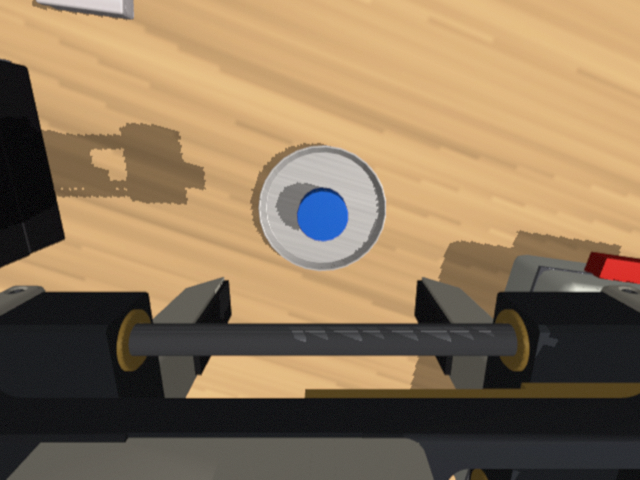

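Pill box (322,214) lies in the middle of the dish (322,208), within 1 mm by measurement. Now the thermometer goes back first.

```bash
python3 plan.py 499.64,342.94,199.5,199.74 582.89,-334.44,200,171.84,2; echo; python3 plan.py 582.89,-334.44,200,171.84 582.89,-334.44,64,171.84,3  582.89,-334.44,240,171.84,4 551.77,4.69,240,109.74,3 551.77,4.69,116,109.74,4
```

```text
[[0.105,-0.475,-0,0,0,0.011],[0.21,-0.95,-0,0,0,0.022]]
[[0.075,-0.48,-0,0,0,0.011],[0.15,-0.96,-0,0,0,0.022]]
[[0.04,-0.485,-0,0,0,0.011],[0.08,-0.97,-0,0,0,0.022]]
[[0.01,-0.49,-0,0,0,0.011],[0.02,-0.98,-0,0,0,0.022]]
[[-0.025,-0.485,-0,0,0,0.011],[-0.05,-0.97,-0,0,0,0.022]]
[[-0.06,-0.485,-0,0,0,0.011],[-0.12,-0.97,-0,0,0,0.022]]
[[-0.095,-0.48,-0.005,0,0,0.0115],[-0.19,-0.96,-0.01,0,0,0.023]]
  -> [582.8, -334.51, 200.5, 171.84]

[[0,0,0.227,0,0,-0.0],[0,0,0.453,0,0,-0.0],[0,0,0.68,0,0,-0.0]]
[[0,0,0.227,0,0,-0.0],[0,0,0.453,0,0,-0.0],[0,0,0.68,0,0,-0.0]]
  -> [582.89, -334.44, 64.0, 171.84]
[[0,0,-0.22,0,0,-0.0],[0,0,-0.44,0,0,-0.0],[0,0,-0.66,0,0,-0.0],[0,0,-0.88,0,0,-0.0]]
[[0,0,-0.22,0,0,-0.0],[0,0,-0.44,0,0,-0.0],[0,0,-0.66,0,0,-0.0],[0,0,-0.88,0,0,-0.0]]
  -> [582.89, -334.44, 240.0, 171.84]
[[0.067,0.277,-0,0,0,0.0287],[0.133,0.553,-0,0,0,0.0573],[0.2,0.83,-0,0,0,0.086]]
[[0.137,0.25,-0,0,0,0.0287],[0.273,0.5,-0,0,0,0.0573],[0.41,0.75,-0,0,0,0.086]]
[[0.197,0.203,-0,0,0,0.029],[0.393,0.407,-0,0,0,0.058],[0.59,0.61,-0,0,0,0.087]]
[[0.247,0.14,-0,0,0,0.0287],[0.493,0.28,-0,0,0,0.0573],[0.74,0.42,-0,0,0,0.086]]
  -> [551.74, 4.93, 240.0, 109.74]
[[-0,-0,0.155,0,0,0.0],[-0,-0,0.31,0,0,0.0],[-0,-0,0.465,0,0,0.0],[-0,-0,0.62,0,0,0.0]]
[[-0,-0,0.155,0,0,0.0],[-0,-0,0.31,0,0,0.0],[-0,-0,0.465,0,0,0.0],[-0,-0,0.62,0,0,0.0]]
  -> [551.74, 4.93, 116.0, 109.74]
```

Call:
move_arm(motion=[[0.105,-0.475,0,0,0,0.011],[0.21,-0.95,0,0,0,0.022]])

```text
time: 40.17
tool_pos: [0.5115, 0.2451, 0.1985]
tool_rot: [-3.141, -0.003, -2.866]
contact_force: [0.7, 0.7, -0.5]
opening: 0.0919
grip_force: 0.0
```

Call:
move_arm(motion=[[0.075,-0.48,0,0,0,0.011],[0.15,-0.96,0,0,0,0.022]])

```text
time: 40.42
tool_pos: [0.5233, 0.1481, 0.1988]
tool_rot: [3.142, -0.002, -2.936]
contact_force: [1.1, 1.2, -0.6]
opening: 0.0919
grip_force: 0.0
```

Call:
move_arm(motion=[[0.04,-0.485,0,0,0,0.011],[0.08,-0.97,0,0,0,0.022]])

```text
time: 40.67
tool_pos: [0.5354, 0.0515, 0.1988]
tool_rot: [3.141, -0.002, -3.005]
contact_force: [1.0, 0.2, 0.2]
opening: 0.0919
grip_force: 0.0
```

Call:
move_arm(motion=[[0.01,-0.49,0,0,0,0.011],[0.02,-0.98,0,0,0,0.022]])

```text
time: 40.92
tool_pos: [0.5468, -0.0457, 0.1988]
tool_rot: [3.141, -0.002, -3.075]
contact_force: [0.3, 0.0, 0.4]
opening: 0.0916
grip_force: 0.0
```

Call:
move_arm(motion=[[-0.025,-0.485,0,0,0,0.011],[-0.05,-0.97,0,0,0,0.022]])

```text
time: 41.18
tool_pos: [0.5584, -0.1421, 0.1987]
tool_rot: [3.141, -0.002, 3.139]
contact_force: [0.2, 0.6, 0.1]
opening: 0.0915
grip_force: 0.0
```

Call:
move_arm(motion=[[-0.06,-0.485,0,0,0,0.011],[-0.12,-0.97,0,0,0,0.022]])

```text
time: 41.42
tool_pos: [0.5704, -0.239, 0.1986]
tool_rot: [3.14, -0.002, 3.07]
contact_force: [1.0, 0.4, 0.2]
opening: 0.092
grip_force: 0.0
```

Call:
move_arm(motion=[[-0.095,-0.48,-0.005,0,0,0.0115],[-0.19,-0.96,-0.01,0,0,0.023],[-0.19,-0.96,-0.01,0,0,0.023],[-0.19,-0.96,-0.01,0,0,0.023],[-0.19,-0.96,-0.01,0,0,0.023],[-0.19,-0.96,-0.01,0,0,0.023]])

```text
time: 42.18
tool_pos: [0.5835, -0.3336, 0.2015]
tool_rot: [-3.142, 0.0, 3.001]
contact_force: [-0.6, -0.6, -0.6]
opening: 0.092
grip_force: 0.0
```

Call:
move_arm(motion=[[0,0,0.227,0,0,0],[0,0,0.453,0,0,0],[0,0,0.68,0,0,0]])

```text
time: 42.55
tool_pos: [0.5834, -0.3341, 0.133]
tool_rot: [-3.141, 0.001, 3.0]
contact_force: [0.0, 0.0, -0.1]
opening: 0.0919
grip_force: 0.0
```

Call:
move_arm(motion=[[0,0,0.227,0,0,0],[0,0,0.453,0,0,0],[0,0,0.68,0,0,0],[0,0,0.68,0,0,0],[0,0,0.68,0,0,0],[0,0,0.68,0,0,0]])

```text
time: 43.3
tool_pos: [0.5839, -0.3351, 0.0667]
tool_rot: [-3.14, 0.002, 2.999]
contact_force: [-0.6, -0.0, 0.5]
opening: 0.0919
grip_force: 0.0
```

Call:
move_arm(motion=[[0,0,0,0,0,0],[0,0,0,0,0,0],[0,0,0,0,0,0],[0,0,0,0,0,0],[0,0,0,0,0,0],[0,0,0,0,0,0],[0,0,0,0,0,0],[0,0,0,0,0,0],[0,0,0,0,0,0],[0,0,0,0,0,0]], fingers=-1)

```text
time: 44.55
tool_pos: [0.5832, -0.3348, 0.0652]
tool_rot: [-3.142, 0.0, 2.999]
contact_force: [-0.3, 0.2, -0.4]
opening: 0.0179
grip_force: 15.0
```

Call:
move_arm(motion=[[0,0,-0.22,0,0,0],[0,0,-0.44,0,0,0],[0,0,-0.66,0,0,0],[0,0,-0.88,0,0,0]])

```text
time: 45.05
tool_pos: [0.5831, -0.3347, 0.1537]
tool_rot: [3.141, -0.0, 2.999]
contact_force: [0.3, -0.3, -0.8]
opening: 0.0177
grip_force: 15.0
```

Call:
move_arm(motion=[[0,0,-0.22,0,0,0],[0,0,-0.44,0,0,0],[0,0,-0.66,0,0,0],[0,0,-0.88,0,0,0]])

```text
time: 45.55
tool_pos: [0.5831, -0.3347, 0.2417]
tool_rot: [3.141, -0.0, 2.999]
contact_force: [0.6, -0.5, -1.2]
opening: 0.0178
grip_force: 15.0
```

Call:
move_arm(motion=[[0.067,0.277,0,0,0,0.0287],[0.133,0.553,0,0,0,0.0573],[0.2,0.83,0,0,0,0.086]])

```text
time: 45.92
tool_pos: [0.5749, -0.249, 0.241]
tool_rot: [-3.142, -0.0, 2.726]
contact_force: [0.5, 0.2, -0.4]
opening: 0.0178
grip_force: 15.0
```

Call:
move_arm(motion=[[0.137,0.25,0,0,0,0.0287],[0.273,0.5,0,0,0,0.0573],[0.41,0.75,0,0,0,0.086]])

```text
time: 46.3
tool_pos: [0.5674, -0.1637, 0.2411]
tool_rot: [-3.142, -0.0, 2.456]
contact_force: [-0.8, -0.5, -0.9]
opening: 0.0179
grip_force: 15.0
```

Call:
move_arm(motion=[[0.197,0.203,0,0,0,0.029],[0.393,0.407,0,0,0,0.058],[0.59,0.61,0,0,0,0.087]])

```text
time: 46.68
tool_pos: [0.5601, -0.0792, 0.2412]
tool_rot: [-3.141, -0.0, 2.183]
contact_force: [0.9, 0.5, -0.5]
opening: 0.0176
grip_force: 15.0
```

Call:
move_arm(motion=[[0.247,0.14,0,0,0,0.0287],[0.493,0.28,0,0,0,0.0573],[0.74,0.42,0,0,0,0.086],[0.74,0.42,0,0,0,0.086],[0.74,0.42,0,0,0,0.086]])

```text
time: 47.3
tool_pos: [0.5521, 0.0041, 0.2412]
tool_rot: [-3.141, 0.001, 1.917]
contact_force: [0.1, -0.0, -0.3]
opening: 0.0179
grip_force: 15.0
```

Call:
move_arm(motion=[[0,0,0.155,0,0,0],[0,0,0.31,0,0,0],[0,0,0.465,0,0,0],[0,0,0.62,0,0,0]])

```text
time: 47.8
tool_pos: [0.5519, 0.0042, 0.178]
tool_rot: [-3.141, -0.0, 1.915]
contact_force: [-0.2, 0.8, -1.5]
opening: 0.0181
grip_force: 15.0
```

Call:
move_arm(motion=[[0,0,0.155,0,0,0],[0,0,0.31,0,0,0],[0,0,0.465,0,0,0],[0,0,0.56,0,0,0],[0,0,0.61,0,0,0],[0,0,0.61,0,0,0],[0,0,0.61,0,0,0],[0,0,0.61,0,0,0]])

```text
time: 48.8
tool_pos: [0.5523, 0.0045, 0.1187]
tool_rot: [3.141, 0.001, 1.915]
contact_force: [0.5, -0.4, -1.2]
opening: 0.0181
grip_force: 15.0
```

Call:
move_arm(motion=[[0,0,0.01,0,0,0],[0,0,0.02,0,0,0],[0,0,0.02,0,0,0],[0,0,0.02,0,0,0]])

```text
time: 49.3
tool_pos: [0.552, 0.0046, 0.1162]
tool_rot: [-3.142, 0.0, 1.915]
contact_force: [0.2, -0.1, -0.8]
opening: 0.0175
grip_force: 15.0
```

Call:
move_arm(motion=[[0,0,0,0,0,0],[0,0,0,0,0,0],[0,0,0,0,0,0],[0,0,0,0,0,0],[0,0,0,0,0,0],[0,0,0,0,0,0],[0,0,0,0,0,0],[0,0,0,0,0,0]], fingers=1)

```text
time: 50.3
tool_pos: [0.5521, 0.0046, 0.1162]
tool_rot: [3.142, 0.0, 1.915]
contact_force: [-0.1, 0.6, 0.4]
opening: 0.0906
grip_force: 0.0
```

```bash
python3 plan.py 551.74,4.93,115.5,109.74 551.74,4.93,230,109.74,3 509,-323.3,230,171.7,3 509,-323.3,65,171.66,3  509,-323.3,230,171.66,4 594.9,-118.9,230,109.74,4 594.9,-118.9,118,109.74,4
```

```text
[[0,0,-0.19,0,0,-0.0],[0,0,-0.38,0,0,-0.0],[0,0,-0.57,0,0,-0.0]]
[[0,0,-0.19,0,0,-0.0],[0,0,-0.38,0,0,-0.0],[0,0,-0.57,0,0,-0.0]]
  -> [551.74, 4.93, 229.5, 109.74]
[[-0.327,-0.167,-0,0,0,-0.0383],[-0.653,-0.333,-0,0,0,-0.0767],[-0.98,-0.5,-0,0,0,-0.115]]
[[-0.247,-0.273,-0,0,0,-0.0383],[-0.493,-0.547,-0,0,0,-0.0767],[-0.74,-0.82,-0,0,0,-0.115]]
[[-0.067,-0.17,-0,0,0,-0.019],[-0.133,-0.34,-0,0,0,-0.038],[-0.2,-0.51,-0,0,0,-0.057]]
[[-0.037,-0.183,-0.003,0,0,-0.019],[-0.073,-0.367,-0.007,0,0,-0.038],[-0.11,-0.55,-0.01,0,0,-0.057]]
  -> [509.15, -323.66, 230.5, 171.66]
[[0,0,0.277,0,0,-0.0],[0,0,0.553,0,0,-0.0],[0,0,0.83,0,0,-0.0]]
[[0,0,0.273,0,0,-0.0],[0,0,0.547,0,0,-0.0],[0,0,0.82,0,0,-0.0]]
  -> [509.15, -323.66, 65.5, 171.66]
[[0,0,-0.205,0,0,-0.0],[0,0,-0.41,0,0,-0.0],[0,0,-0.615,0,0,-0.0],[0,0,-0.82,0,0,-0.0]]
[[0,0,-0.205,0,0,-0.0],[0,0,-0.41,0,0,-0.0],[0,0,-0.615,0,0,-0.0],[0,0,-0.82,0,0,-0.0]]
  -> [509.15, -323.66, 229.5, 171.66]
[[-0.045,0.18,-0,0,0,0.0288],[-0.09,0.36,-0,0,0,0.0575],[-0.135,0.54,-0,0,0,0.0863],[-0.18,0.72,-0,0,0,0.115]]
[[0.02,0.182,-0,0,0,0.0285],[0.04,0.365,-0,0,0,0.057],[0.06,0.547,-0,0,0,0.0855],[0.08,0.73,-0,0,0,0.114]]
[[0.083,0.165,-0.003,0,0,0.0288],[0.165,0.33,-0.005,0,0,0.0575],[0.247,0.495,-0.007,0,0,0.0863],[0.33,0.66,-0.01,0,0,0.115]]
  -> [594.67, -119.4, 230.5, 109.74]
[[0,0,0.14,0,0,-0.0],[0,0,0.28,0,0,-0.0],[0,0,0.42,0,0,-0.0],[0,0,0.56,0,0,-0.0]]
[[0,0,0.14,0,0,-0.0],[0,0,0.28,0,0,-0.0],[0,0,0.42,0,0,-0.0],[0,0,0.56,0,0,-0.0]]
  -> [594.67, -119.4, 118.5, 109.74]
```

Call:
move_arm(motion=[[0,0,-0.19,0,0,0],[0,0,-0.38,0,0,0],[0,0,-0.57,0,0,0]])

```text
time: 50.68
tool_pos: [0.552, 0.0046, 0.1738]
tool_rot: [-3.141, 0.0, 1.915]
contact_force: [-0.7, -0.1, -0.4]
opening: 0.0914
grip_force: 0.0
```

Call:
move_arm(motion=[[0,0,-0.19,0,0,0],[0,0,-0.38,0,0,0],[0,0,-0.57,0,0,0]])

```text
time: 51.05
tool_pos: [0.5519, 0.0046, 0.2308]
tool_rot: [-3.141, 0.0, 1.915]
contact_force: [0.4, 0.3, -0.5]
opening: 0.0918
grip_force: 0.0
```

Call:
move_arm(motion=[[-0.327,-0.167,0,0,0,-0.0383],[-0.653,-0.333,0,0,0,-0.0767],[-0.98,-0.5,0,0,0,-0.115]])

```text
time: 51.42
tool_pos: [0.5379, -0.1055, 0.2303]
tool_rot: [3.142, 0.0, 2.281]
contact_force: [-0.1, -0.7, 0.1]
opening: 0.092
grip_force: 0.0
```

Call:
move_arm(motion=[[-0.247,-0.273,0,0,0,-0.0383],[-0.493,-0.547,0,0,0,-0.0767],[-0.74,-0.82,0,0,0,-0.115]])

```text
time: 51.8
tool_pos: [0.5234, -0.2152, 0.2303]
tool_rot: [-3.142, 0.0, 2.642]
contact_force: [0.2, -0.4, 0.0]
opening: 0.0917
grip_force: 0.0
```

Call:
move_arm(motion=[[-0.067,-0.17,0,0,0,-0.019],[-0.133,-0.34,0,0,0,-0.038],[-0.2,-0.51,0,0,0,-0.057]])

```text
time: 52.18
tool_pos: [0.5164, -0.2691, 0.2302]
tool_rot: [-3.142, -0.0, 2.819]
contact_force: [-0.2, 0.4, -0.5]
opening: 0.0918
grip_force: 0.0
```

Call:
move_arm(motion=[[-0.037,-0.183,-0.003,0,0,-0.019],[-0.073,-0.367,-0.007,0,0,-0.038],[-0.11,-0.55,-0.01,0,0,-0.057],[-0.11,-0.55,-0.01,0,0,-0.057],[-0.11,-0.55,-0.01,0,0,-0.057]])

```text
time: 52.8
tool_pos: [0.5095, -0.3234, 0.2311]
tool_rot: [3.141, -0.0, 2.995]
contact_force: [-0.0, -0.2, -0.2]
opening: 0.0918
grip_force: 0.0
```

Call:
move_arm(motion=[[0,0,0.277,0,0,0],[0,0,0.553,0,0,0],[0,0,0.83,0,0,0]])

```text
time: 53.18
tool_pos: [0.5097, -0.323, 0.1477]
tool_rot: [3.142, 0.0, 2.996]
contact_force: [0.0, -0.2, -0.3]
opening: 0.0921
grip_force: 0.0
```

Call:
move_arm(motion=[[0,0,0.273,0,0,0],[0,0,0.547,0,0,0],[0,0,0.82,0,0,0],[0,0,0.82,0,0,0],[0,0,0.82,0,0,0],[0,0,0.82,0,0,0]])

```text
time: 53.92
tool_pos: [0.5103, -0.3244, 0.0678]
tool_rot: [-3.14, 0.002, 2.996]
contact_force: [0.0, 0.3, 0.3]
opening: 0.0917
grip_force: 0.0
```

Call:
move_arm(motion=[[0,0,0,0,0,0],[0,0,0,0,0,0],[0,0,0,0,0,0],[0,0,0,0,0,0],[0,0,0,0,0,0],[0,0,0,0,0,0],[0,0,0,0,0,0],[0,0,0,0,0,0],[0,0,0,0,0,0],[0,0,0,0,0,0]], fingers=-1)

```text
time: 55.18
tool_pos: [0.5095, -0.324, 0.0662]
tool_rot: [-3.142, -0.0, 2.996]
contact_force: [0.1, 0.1, -1.3]
opening: 0.0275
grip_force: 15.0
```

Call:
move_arm(motion=[[0,0,-0.205,0,0,0],[0,0,-0.41,0,0,0],[0,0,-0.615,0,0,0],[0,0,-0.82,0,0,0]])

```text
time: 55.68
tool_pos: [0.5093, -0.3239, 0.1487]
tool_rot: [3.141, -0.0, 2.996]
contact_force: [-0.3, 0.1, -1.1]
opening: 0.0279
grip_force: 15.0
```

Call:
move_arm(motion=[[0,0,-0.205,0,0,0],[0,0,-0.41,0,0,0],[0,0,-0.615,0,0,0],[0,0,-0.82,0,0,0]])

```text
time: 56.18
tool_pos: [0.5093, -0.3239, 0.2308]
tool_rot: [3.141, -0.0, 2.996]
contact_force: [0.5, 0.1, -1.8]
opening: 0.028
grip_force: 15.0
```

Call:
move_arm(motion=[[-0.045,0.18,0,0,0,0.0288],[-0.09,0.36,0,0,0,0.0575],[-0.135,0.54,0,0,0,0.0863],[-0.18,0.72,0,0,0,0.115]])

```text
time: 56.68
tool_pos: [0.5378, -0.2548, 0.2301]
tool_rot: [-3.142, -0.0, 2.632]
contact_force: [0.4, -0.1, -1.0]
opening: 0.0276
grip_force: 15.0
```

Call:
move_arm(motion=[[0.02,0.182,0,0,0,0.0285],[0.04,0.365,0,0,0,0.057],[0.06,0.547,0,0,0,0.0855],[0.08,0.73,0,0,0,0.114]])

```text
time: 57.18
tool_pos: [0.5662, -0.1871, 0.23]
tool_rot: [-3.141, -0.0, 2.274]
contact_force: [0.5, 0.5, -1.0]
opening: 0.0278
grip_force: 15.0
```

Call:
move_arm(motion=[[0.083,0.165,-0.003,0,0,0.0288],[0.165,0.33,-0.005,0,0,0.0575],[0.247,0.495,-0.007,0,0,0.0863],[0.33,0.66,-0.01,0,0,0.115],[0.33,0.66,-0.01,0,0,0.115],[0.33,0.66,-0.01,0,0,0.115]])

```text
time: 57.92
tool_pos: [0.5947, -0.1203, 0.2311]
tool_rot: [-3.141, 0.0, 1.917]
contact_force: [0.2, 0.0, -1.4]
opening: 0.0277
grip_force: 15.0
```

Call:
move_arm(motion=[[0,0,0.14,0,0,0],[0,0,0.28,0,0,0],[0,0,0.42,0,0,0],[0,0,0.56,0,0,0]])

```text
time: 58.42
tool_pos: [0.5947, -0.1198, 0.1738]
tool_rot: [-3.141, -0.0, 1.915]
contact_force: [0.8, -0.3, -0.8]
opening: 0.0275
grip_force: 15.0
```

Call:
move_arm(motion=[[0,0,0.14,0,0,0],[0,0,0.28,0,0,0],[0,0,0.42,0,0,0],[0,0,0.52,0,0,0],[0,0,0.56,0,0,0],[0,0,0.56,0,0,0],[0,0,0.56,0,0,0],[0,0,0.56,0,0,0]])

```text
time: 59.42
tool_pos: [0.5952, -0.1199, 0.1197]
tool_rot: [3.141, 0.001, 1.915]
contact_force: [1.1, -0.1, -1.4]
opening: 0.0282
grip_force: 15.0
```

Call:
move_arm(motion=[[0.005,0,0.01,0,0,0],[0.005,0,0.02,0,0,0],[0.005,0,0.02,0,0,0],[0.005,0,0.02,0,0,0]])

```text
time: 59.92
tool_pos: [0.5948, -0.1193, 0.1172]
tool_rot: [-3.142, 0.0, 1.915]
contact_force: [-0.5, 0.9, -0.6]
opening: 0.0274
grip_force: 15.0
```

Call:
move_arm(motion=[[0,0,0,0,0,0],[0,0,0,0,0,0],[0,0,0,0,0,0],[0,0,0,0,0,0],[0,0,0,0,0,0],[0,0,0,0,0,0],[0,0,0,0,0,0],[0,0,0,0,0,0]], fingers=1)

```text
time: 60.92
tool_pos: [0.5948, -0.1193, 0.1172]
tool_rot: [-3.142, 0.0, 1.915]
contact_force: [-0.5, -0.3, 0.6]
opening: 0.0917
grip_force: 0.0
```

```bash
python3 plan.py 594.5,-118.9,116.5,109.74 594.5,-118.9,230,109.74,3 434.27,-312.22,230,171.84,4 434.27,-312.22,56.5,171.84,3  434.27,-312.22,230,171.84,4 553.6,-60,230,109.74,4 553.6,-60,109,109.74,4
```

```text
[[0,0,-0.19,0,0,-0.0],[0,0,-0.38,0,0,-0.0],[0,0,-0.57,0,0,-0.0]]
[[0,0,-0.187,0,0,-0.0],[0,0,-0.373,0,0,-0.0],[0,0,-0.56,0,0,-0.0]]
  -> [594.5, -118.9, 229.5, 109.74]
[[-0.107,-0.18,-0,0,0,-0.0288],[-0.215,-0.36,-0,0,0,-0.0575],[-0.323,-0.54,-0,0,0,-0.0863],[-0.43,-0.72,-0,0,0,-0.115]]
[[-0.035,-0.205,-0,0,0,-0.0288],[-0.07,-0.41,-0,0,0,-0.0575],[-0.105,-0.615,-0,0,0,-0.0863],[-0.14,-0.82,-0,0,0,-0.115]]
[[0.04,-0.207,-0.003,0,0,-0.0288],[0.08,-0.415,-0.005,0,0,-0.0575],[0.12,-0.622,-0.007,0,0,-0.0863],[0.16,-0.83,-0.01,0,0,-0.115]]
  -> [433.85, -312.5, 230.5, 171.84]
[[-0,0,0.29,0,0,-0.0],[-0,0,0.58,0,0,-0.0],[-0,0,0.87,0,0,-0.0]]
[[-0,0,0.29,0,0,-0.0],[-0,0,0.58,0,0,-0.0],[-0,0,0.87,0,0,-0.0]]
  -> [433.85, -312.5, 56.5, 171.84]
[[-0,0,-0.217,0,0,-0.0],[-0,0,-0.435,0,0,-0.0],[-0,0,-0.652,0,0,-0.0],[-0,0,-0.87,0,0,-0.0]]
[[-0,0,-0.215,0,0,-0.0],[-0,0,-0.43,0,0,-0.0],[-0,0,-0.645,0,0,-0.0],[-0,0,-0.86,0,0,-0.0]]
  -> [433.85, -312.5, 229.5, 171.84]
[[-0.07,0.223,-0,0,0,0.0288],[-0.14,0.445,-0,0,0,0.0575],[-0.21,0.667,-0,0,0,0.0863],[-0.28,0.89,-0,0,0,0.115]]
[[0.015,0.233,-0,0,0,0.0288],[0.03,0.465,-0,0,0,0.0575],[0.045,0.698,-0,0,0,0.0863],[0.06,0.93,-0,0,0,0.115]]
[[0.095,0.212,-0.003,0,0,0.0288],[0.19,0.425,-0.005,0,0,0.0575],[0.285,0.637,-0.007,0,0,0.0863],[0.38,0.85,-0.01,0,0,0.115]]
  -> [553.88, -59.98, 230.5, 109.74]
[[0,-0,0.152,0,0,-0.0],[0,-0,0.305,0,0,-0.0],[0,-0,0.458,0,0,-0.0],[0,-0,0.61,0,0,-0.0]]
[[0,-0,0.15,0,0,-0.0],[0,-0,0.3,0,0,-0.0],[0,-0,0.45,0,0,-0.0],[0,-0,0.6,0,0,-0.0]]
  -> [553.88, -59.98, 109.5, 109.74]
```

Call:
move_arm(motion=[[0,0,-0.19,0,0,0],[0,0,-0.38,0,0,0],[0,0,-0.57,0,0,0]])

```text
time: 61.3
tool_pos: [0.5948, -0.1193, 0.1748]
tool_rot: [-3.142, 0.0, 1.915]
contact_force: [0.4, 0.2, -0.1]
opening: 0.0921
grip_force: 0.0
```

Call:
move_arm(motion=[[0,0,-0.187,0,0,0],[0,0,-0.373,0,0,0],[0,0,-0.56,0,0,0]])

```text
time: 61.68
tool_pos: [0.5948, -0.1193, 0.2308]
tool_rot: [-3.142, 0.0, 1.915]
contact_force: [0.0, 1.0, -0.4]
opening: 0.0918
grip_force: 0.0
```

Call:
move_arm(motion=[[-0.107,-0.18,0,0,0,-0.0288],[-0.215,-0.36,0,0,0,-0.0575],[-0.323,-0.54,0,0,0,-0.0863],[-0.43,-0.72,0,0,0,-0.115]])

```text
time: 62.18
tool_pos: [0.5411, -0.1846, 0.2303]
tool_rot: [3.142, 0.0, 2.28]
contact_force: [1.0, 0.1, 0.4]
opening: 0.0918
grip_force: 0.0
```

Call:
move_arm(motion=[[-0.035,-0.205,0,0,0,-0.0288],[-0.07,-0.41,0,0,0,-0.0575],[-0.105,-0.615,0,0,0,-0.0863],[-0.14,-0.82,0,0,0,-0.115]])

```text
time: 62.68
tool_pos: [0.4878, -0.2484, 0.2303]
tool_rot: [-3.141, 0.0, 2.641]
contact_force: [-0.3, 0.6, -0.3]
opening: 0.0921
grip_force: 0.0
```

Call:
move_arm(motion=[[0.04,-0.207,-0.003,0,0,-0.0288],[0.08,-0.415,-0.005,0,0,-0.0575],[0.12,-0.622,-0.007,0,0,-0.0863],[0.16,-0.83,-0.01,0,0,-0.115],[0.16,-0.83,-0.01,0,0,-0.115],[0.16,-0.83,-0.01,0,0,-0.115]])

```text
time: 63.42
tool_pos: [0.4344, -0.3126, 0.2313]
tool_rot: [3.141, 0.0, 2.998]
contact_force: [0.3, 0.1, -0.5]
opening: 0.0917
grip_force: 0.0
```

Call:
move_arm(motion=[[0,0,0.29,0,0,0],[0,0,0.58,0,0,0],[0,0,0.87,0,0,0]])

```text
time: 63.8
tool_pos: [0.4348, -0.3122, 0.1435]
tool_rot: [-3.141, 0.001, 2.999]
contact_force: [0.3, -0.2, -1.0]
opening: 0.0917
grip_force: 0.0
```

Call:
move_arm(motion=[[0,0,0.29,0,0,0],[0,0,0.58,0,0,0],[0,0,0.87,0,0,0],[0,0,0.87,0,0,0],[0,0,0.87,0,0,0],[0,0,0.87,0,0,0]])

```text
time: 64.55
tool_pos: [0.435, -0.3134, 0.0586]
tool_rot: [-3.14, 0.002, 2.999]
contact_force: [-0.0, -0.5, 0.3]
opening: 0.0917
grip_force: 0.0
```

Call:
move_arm(motion=[[0,0,0,0,0,0],[0,0,0,0,0,0],[0,0,0,0,0,0],[0,0,0,0,0,0],[0,0,0,0,0,0],[0,0,0,0,0,0],[0,0,0,0,0,0],[0,0,0,0,0,0]], fingers=-1)

```text
time: 65.55
tool_pos: [0.4342, -0.3129, 0.0573]
tool_rot: [-3.141, 0.0, 2.999]
contact_force: [-0.2, 0.8, 0.6]
opening: 0.0592
grip_force: 15.0
```

Call:
move_arm(motion=[[0,0,-0.217,0,0,0],[0,0,-0.435,0,0,0],[0,0,-0.652,0,0,0],[0,0,-0.87,0,0,0]])

```text
time: 66.05
tool_pos: [0.434, -0.3128, 0.1447]
tool_rot: [3.141, -0.0, 2.999]
contact_force: [1.0, -0.1, -0.3]
opening: 0.0592
grip_force: 15.0
```

Call:
move_arm(motion=[[0,0,-0.215,0,0,0],[0,0,-0.43,0,0,0],[0,0,-0.645,0,0,0],[0,0,-0.86,0,0,0]])

```text
time: 66.55
tool_pos: [0.434, -0.3128, 0.2306]
tool_rot: [3.141, -0.001, 2.999]
contact_force: [0.4, -0.2, -1.4]
opening: 0.0593
grip_force: 15.0
```

Call:
move_arm(motion=[[-0.07,0.223,0,0,0,0.0288],[-0.14,0.445,0,0,0,0.0575],[-0.21,0.667,0,0,0,0.0863],[-0.28,0.89,0,0,0,0.115]])

```text
time: 67.05
tool_pos: [0.4746, -0.2281, 0.23]
tool_rot: [-3.142, -0.0, 2.635]
contact_force: [0.8, 0.3, -0.1]
opening: 0.059
grip_force: 15.0
```

Call:
move_arm(motion=[[0.015,0.233,0,0,0,0.0288],[0.03,0.465,0,0,0,0.0575],[0.045,0.698,0,0,0,0.0863],[0.06,0.93,0,0,0,0.115]])

```text
time: 67.55
tool_pos: [0.5142, -0.1437, 0.2299]
tool_rot: [-3.141, -0.0, 2.274]
contact_force: [0.1, -0.0, -0.9]
opening: 0.0587
grip_force: 15.0
```

Call:
move_arm(motion=[[0.095,0.212,-0.003,0,0,0.0288],[0.19,0.425,-0.005,0,0,0.0575],[0.285,0.637,-0.007,0,0,0.0863],[0.38,0.85,-0.01,0,0,0.115],[0.38,0.85,-0.01,0,0,0.115],[0.38,0.85,-0.01,0,0,0.115]])

```text
time: 68.3
tool_pos: [0.5538, -0.0608, 0.231]
tool_rot: [-3.141, 0.0, 1.917]
contact_force: [-0.3, -0.2, -0.8]
opening: 0.0594
grip_force: 15.0
```

Call:
move_arm(motion=[[0,0,0.152,0,0,0],[0,0,0.305,0,0,0],[0,0,0.458,0,0,0],[0,0,0.61,0,0,0]])

```text
time: 68.8
tool_pos: [0.5539, -0.0605, 0.1687]
tool_rot: [-3.141, -0.0, 1.915]
contact_force: [0.2, 0.2, -0.4]
opening: 0.059
grip_force: 15.0
```

Call:
move_arm(motion=[[0,0,0.15,0,0,0],[0,0,0.3,0,0,0],[0,0,0.45,0,0,0],[0,0,0.55,0,0,0],[0,0,0.6,0,0,0],[0,0,0.6,0,0,0],[0,0,0.6,0,0,0],[0,0,0.6,0,0,0]])

```text
time: 69.8
tool_pos: [0.5545, -0.0605, 0.1107]
tool_rot: [3.141, 0.001, 1.915]
contact_force: [-0.5, -0.2, -1.7]
opening: 0.0591
grip_force: 15.0
```

Call:
move_arm(motion=[[0,0,0.01,0,0,0],[0,0,0.02,0,0,0],[0,0,0.02,0,0,0],[0,0,0.02,0,0,0]])

```text
time: 70.3
tool_pos: [0.5542, -0.0604, 0.1083]
tool_rot: [3.142, 0.0, 1.915]
contact_force: [0.6, 0.4, 0.5]
opening: 0.0592
grip_force: 15.0
```

Call:
move_arm(motion=[[0,0,0,0,0,0],[0,0,0,0,0,0],[0,0,0,0,0,0],[0,0,0,0,0,0],[0,0,0,0,0,0],[0,0,0,0,0,0],[0,0,0,0,0,0]], fingers=1)

```text
time: 71.18
tool_pos: [0.5542, -0.0604, 0.1082]
tool_rot: [-3.142, 0.0, 1.915]
contact_force: [0.3, 0.6, -0.3]
opening: 0.0919
grip_force: 0.0
```

Call:
move_arm(motion=[[0,0,-0.25,0,0,0],[0,0,-0.5,0,0,0],[0,0,-0.75,0,0,0],[0,0,-1,0,0,0]])

```text
time: 71.68
tool_pos: [0.5541, -0.0603, 0.2091]
tool_rot: [3.142, 0.0, 1.915]
contact_force: [0.6, -0.0, 0.6]
opening: 0.092
grip_force: 0.0
```

Call:
move_arm(motion=[[0,0,-0.25,0,0,0],[0,0,-0.5,0,0,0],[0,0,-0.6,0,0,0],[0,0,-0.6,0,0,0],[0,0,-0.6,0,0,0],[0,0,-0.6,0,0,0]])

```text
time: 72.42
tool_pos: [0.5539, -0.0603, 0.2672]
tool_rot: [-3.14, -0.001, 1.915]
contact_force: [-1.2, -0.4, 0.1]
opening: 0.0918
grip_force: 0.0
```

Run:
```python
from h import *
from scipy.spatial.transform import Rotation as R
o=robot.observe(); print(o["time"],o["tool_pos"],o["contact_force"])
c=cam("wrist"); T=np.eye(4);T[:3,:3]=R.from_euler("xyz",o["tool_rot"]).as_matrix();T[:3,3]=o["tool_pos"]
W=cloud(c,T@c["hand_eye"]);t=cam("top");s=cam("scene")
cv2.imwrite("pics/w4.png",np.hstack([cv2.resize(x["image"],(400,300)) for x in(c,s)])[...,::-1])
def rep(W,n,ctr,r,z0,z1):
    p=W[(np.hypot(W[...,0]-ctr[0],W[...,1]-ctr[1])<r)&(W[...,2]>z0)&(W[...,2]<z1)]
    if len(p)<20: return print(n,len(p))
    q,rad=cv2.minEnclosingCircle((p[:,:2]*1000).astype(np.float32)); print(n,len(p),np.round(q,1),round(rad,1))
rep(W,"beaker",(.554,-.06),.04,.135,.16)
rep(W,"cap",(.595,-.118),.025,.145,.16)
rep(W,"therm",(.552,.0055),.02,.16,.18)
rep(cloud(t),"pill",(.5,.342),.035,.027,.04)
```

```text
72.425 [ 0.55385479 -0.06029185  0.26718756] [-1.15907441 -0.38861097  0.13345541]
beaker 1135 [554.7 -61.5] 30.0
cap 788 [ 594.6 -119.8] 14.0
therm 561 [551.7   4.5] 9.4
pill 639 [500.8 341.9] 25.2
```

View pics/w4.png

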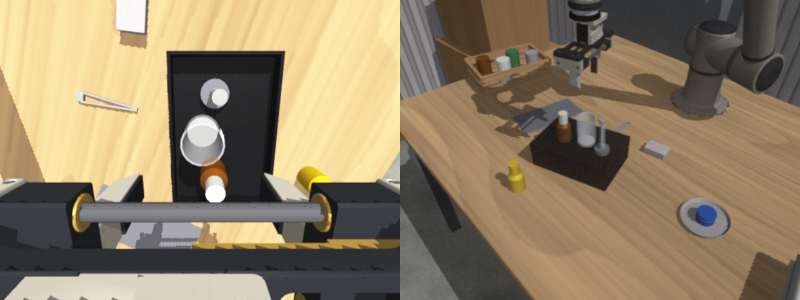

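The beaker (203,140), bottle (214,185) and thermometer (216,93) stand upright within 0.6 mm of where they started. The pill box lies in the dish (705,215), and the tweezers and tin have not moved.

```bash
python3 -c "
from cell import robot; print(robot.hand_in())"
```

```text
the job is handed in; nothing more can be done
None
```

The job is done and handed in at about 72 s: the pill box lies within 1 mm of the dish's centre, and the beaker, bottle and thermometer stand upright on the tier, each measured within 0.6 mm of its starting place.

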